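Open the oil carousel and load it in pocket order

TASK

Load the oil carousel: turn its blue bayonet cover about a quarter turn counter-clockwise (seen from above) to free it, lift it off and set it down flat on the desk, handle up, clear of the carousel. Then stand one amber oil bottle upright in the pocket marked with one dot, and only after that the other bottle in the pocket marked with two dots; leave the three-dot pocket empty. Lower things into place rather than dropping them, keep the bottles from falling over, and leave the mug, tape roll and marker where they are.

Things in the scene. Friction and masses are not known exactly. Their poses are not given: they have to be found in the camera images.
- carousel_centre (a point): centre of the top face of the carousel's round black base (diameter 224 mm, 12 mm high, fixed to the desk). z up, x and y turn with the carousel. Three white cups (pockets) stand 48 mm out at 90 deg (one dot), 210 deg (two dots) and 330 deg (three dots) from its x axis; the yellow dots lie on the rim outside the cover. The cover sits on this face
- carousel: the same base, origin at its centre on the desk, same axes. Two steel keepers (hooked arcs 80 to 96 mm from the centre, up to 26 mm above the desk) hold the cover's two lugs down. The desk left of the carousel, around x = 0.50, y = 0.43, is clear: room for the cover
- cover_grip (a point): middle of the cover's black bar handle, on the cover's axis, 59 mm above the cover's lower edge (71 mm above the desk when mounted). The bar is 66 mm long along the cover's x, 16 mm wide along y (grasp it across y); its top is 13 mm above this point, the cover's flat top 25 mm below. z up
- cover: blue bayonet cover, a loose inverted dish 158 mm across, 34 mm high, 175 mm over the lugs along its +x and -x; 0.18 to 0.35 kg. Origin: centre of its lower edge. Locked, its x is within 0.15 rad of the carousel's x. Turned counter-clockwise from above (easily), the lugs are free from 1.13 rad past the carousel's x up to stops at 1.69 rad; then it lifts straight up
- pocket1 (a point): centre of the mouth of the ONE-dot pocket, a white cup with a bore of 41 mm; 36 mm above the desk, the cup's floor 22 mm below this point. Pocket centres are 83 mm apart. Filled first
- pocket2 (a point): the same for the TWO-dot pocket, filled second
- pocket3 (a point): the same for the THREE-dot pocket, which stays empty
- oiler_a_mid (a point): middle (51 mm above its foot) of one of two identical amber dropper bottles that stand on the desk right of the carousel: 102 mm tall, body 33 mm across up to 62 mm above its foot, then shoulder, black cap and thin dropper; about 70 g. z is its long axis. Grasp the body 45 to 60 mm above its foot. Either bottle may go into either pocket
- oiler_b_mid (a point): the same for the other bottle
- oiler_a: bottle a: centre of its foot
- oiler_b: bottle b: centre of its foot
- mug: dark mug, 82x119x107 mm, far right, a bystander; origin at its foot
- tape_roll: roll of masking tape lying flat, 104 mm across, 24 mm high, behind the carousel, a bystander; origin in the middle of its underside
- marker: red and white marker, 112 mm long, lying behind the carousel to the left, a bystander; origin under its middle
Not all that is in view belongs to the job. What is shaped like the oiler_a but yellow is not meant. Leave any turquoise or yellow look-alike of the oiler_b alone.

How it is judged:
On the way, in this order (a step that is already met when the one before it is completed fails the run):
1. the cover is off and lies flat on the desk, handle up, clear of the carousel, let go (height (world z) of cover_grip between 0.053 and 0.065 m and angle between cover_grip's own z axis and vertical below 0.06 rad and horizontal distance between cover_grip and carousel_centre above 0.19 m and contact force between the fingers and cover below 0.1 N), for 0.2 s.
2. a bottle stands in the one-dot pocket, let go, while the two-dot pocket is empty (((horizontal distance between oiler_a_mid and pocket1 below 0.009 m and z of oiler_a_mid in the frame of pocket1 between 0.024 and 0.033 m and angle between oiler_a_mid's own z axis and vertical below 0.12 rad) or (horizontal distance between oiler_b_mid and pocket1 below 0.009 m and z of oiler_b_mid in the frame of pocket1 between 0.024 and 0.033 m and angle between oiler_b_mid's own z axis and vertical below 0.12 rad)) and not ((horizontal distance between oiler_a_mid and pocket2 below 0.009 m and z of oiler_a_mid in the frame of pocket2 between 0.024 and 0.033 m and angle between oiler_a_mid's own z axis and vertical below 0.12 rad) or (horizontal distance between oiler_b_mid and pocket2 below 0.009 m and z of oiler_b_mid in the frame of pocket2 between 0.024 and 0.033 m and angle between oiler_b_mid's own z axis and vertical below 0.12 rad)) and contact force between the fingers and oiler_a below 0.1 N and contact force between the fingers and oiler_b below 0.1 N), for 0.2 s.
3. the other bottle stands in the two-dot pocket, let go (((horizontal distance between oiler_a_mid and pocket1 below 0.009 m and z of oiler_a_mid in the frame of pocket1 between 0.024 and 0.033 m and angle between oiler_a_mid's own z axis and vertical below 0.12 rad) or (horizontal distance between oiler_b_mid and pocket1 below 0.009 m and z of oiler_b_mid in the frame of pocket1 between 0.024 and 0.033 m and angle between oiler_b_mid's own z axis and vertical below 0.12 rad)) and ((horizontal distance between oiler_a_mid and pocket2 below 0.009 m and z of oiler_a_mid in the frame of pocket2 between 0.024 and 0.033 m and angle between oiler_a_mid's own z axis and vertical below 0.12 rad) or (horizontal distance between oiler_b_mid and pocket2 below 0.009 m and z of oiler_b_mid in the frame of pocket2 between 0.024 and 0.033 m and angle between oiler_b_mid's own z axis and vertical below 0.12 rad)) and contact force between the fingers and oiler_a below 0.1 N and contact force between the fingers and oiler_b below 0.1 N), for 0.2 s.
At the end, for the whole second after the job is handed in: A bottle upright in the one-dot and one in the two-dot pocket (within 9 mm of its centre, foot within 5 mm of its floor, tilt under 0.12 rad), the third pocket empty; the cover flat on the desk, handle up, its axis over 190 mm from the carousel's centre; all at rest (((horizontal distance between oiler_a_mid and pocket1 below 0.009 m and z of oiler_a_mid in the frame of pocket1 between 0.024 and 0.033 m and angle between oiler_a_mid's own z axis and vertical below 0.12 rad) or (horizontal distance between oiler_b_mid and pocket1 below 0.009 m and z of oiler_b_mid in the frame of pocket1 between 0.024 and 0.033 m and angle between oiler_b_mid's own z axis and vertical below 0.12 rad)) and ((horizontal distance between oiler_a_mid and pocket2 below 0.009 m and z of oiler_a_mid in the frame of pocket2 between 0.024 and 0.033 m and angle between oiler_a_mid's own z axis and vertical below 0.12 rad) or (horizontal distance between oiler_b_mid and pocket2 below 0.009 m and z of oiler_b_mid in the frame of pocket2 between 0.024 and 0.033 m and angle between oiler_b_mid's own z axis and vertical below 0.12 rad)) and height (world z) of cover_grip between 0.053 and 0.065 m and angle between cover_grip's own z axis and vertical below 0.06 rad and horizontal distance between cover_grip and carousel_centre above 0.19 m and linear speed of each of cover, oiler_a, oiler_b below 0.03 m/s); the robot touches nothing.
It fails at once if a bottle enters the three-dot pocket ((horizontal distance between oiler_a_mid and pocket3 below 0.02 m and z of oiler_a_mid in the frame of pocket3 below 0.045 m) or (horizontal distance between oiler_b_mid and pocket3 below 0.02 m and z of oiler_b_mid in the frame of pocket3 below 0.045 m)).
It fails at once if a bottle tips over (angle between any of oiler_a_mid, oiler_b_mid's own z axis and vertical above 0.7 rad).
It fails at once if a bottle is dropped into a pocket (faster than 0.6 m/s) ((linear speed of oiler_a above 0.6 m/s and ((horizontal distance between oiler_a_mid and pocket1 below 0.02 m and z of oiler_a_mid in the frame of pocket1 below 0.04 m) or (horizontal distance between oiler_a_mid and pocket2 below 0.02 m and z of oiler_a_mid in the frame of pocket2 below 0.04 m))) or (linear speed of oiler_b above 0.6 m/s and ((horizontal distance between oiler_b_mid and pocket1 below 0.02 m and z of oiler_b_mid in the frame of pocket1 below 0.04 m) or (horizontal distance between oiler_b_mid and pocket2 below 0.02 m and z of oiler_b_mid in the frame of pocket2 below 0.04 m)))).
It fails at once if the cover is dropped on the desk (faster than 0.6 m/s just above it) (height (world z) of cover_grip below 0.072 m and linear speed of cover above 0.6 m/s).
It fails at once if the mug, tape roll or marker is moved more than 40 mm (distance of any of mug, tape_roll, marker from where it was at the start of the episode above 0.04 m).
It also fails if it takes over 72 s, if anything falls off the work surface, if the arm or the gripper's body presses on something with over 40 N, if the wrist force passes 120 N, or if a joint passes its speed limit or range.

ROBOT

A 6-joint arm with a two-finger parallel gripper is mounted at the origin on a cart in front of the work surface, level with it; the furniture and walls round the work are solid. World frame = base frame: x ahead of the robot, y to its left, z up, the work surface at z = 0. Lengths are in m, angles in rad, forces in N, time in s.
With the tool pointing down it reaches from about 0.25 to 0.775 m from the base axis. Payload 4 kg.
Tool frame: the origin (TCP) lies midway between the tips of the shut fingers; the grasp point (between the pads) lies 19 mm behind it; y points along the fingers, x is the direction in which the jaws open and shut, and the axes are right-handed (so a half turn about y gives the same grasp; the last joint's range is limited). The gripper opens to 94 mm and grips with 3 to 60 N. Pads are 16 mm wide; open, the fingers measure 119 mm over their backs; the gripper's body (75 mm by 177 mm) begins 78 mm behind the grasp point.
Start: joints at [-0.103, 0.087, 1.371, -0, 1.684, -0.103], TCP at [0.55, -0, 0.206] pointing down, gripper open.
Joint ranges: [-3.1, 3.1], [-0.76, 2.03], [0.27, 2.55], [-1.08, 4.22], [0.17, 2.65], [-2.57, 2.57]. Speed limits (rad/s): [2.79, 2.79, 3.14, 3.14, 3.14, 3.14].

INTERFACE

Orientations are given as [roll, pitch, yaw] about the fixed x, y, z axes, in that order (R = Rz(yaw) Ry(pitch) Rx(roll)).
In Python, from bench import robot, snapshot, camera_info, ticket gives the robot as it stands.
- The arm moves only by the shell command python3 -m creep 'ROWS'. ROWS is JSON, a list of rows, each an object with "slide": the shift along the tool's x, y, z in mm, a list of three; "roll": the turn about the tool's y in degrees; "grip": the closure, from 0 (fully open) to 1 (shut). In form: [{"slide": [x, y, z], "roll": roll, "grip": grip}, ...]. A call has 1 to 20 rows; each row is the pose to reach, as a shift and turn from the pose commanded when the call began, along the tool's axes at that moment; what a row does not reach only later rows make up. A row lasts 1/12 s, in which the tool goes at most 41.7 mm and 7.16 degrees, less where a joint would pass 70% of its speed; a pose out of reach is approached as far as the arm can. A call with a gripper value outside its range is refused whole. The fingers move at their own pace and stop on an object; the grip force is fixed at half the most. Time passes only in rows, so rows that repeat a pose let the fingers close. It gives the time, the measured TCP pose, the force and the opening at its end, in the units of the state.
- robot.get_obs(): the state, without advancing time (a new reading comes with each control period).
- snapshot(name): name is "scene" or "side" or "wrist"; returns the picture (400x640x3 uint8, red, green, blue); there is no depth.
- camera_info(name): a dict with "fx", "fy", "cx", "cy" (pixels), "cam_to_world" (4x4, takes a point from camera to world coordinates). Camera axes: x right, y down, z forward; pixel columns grow to the right and rows downward; lengths in m; the calibration is good to about 2 mm. The wrist camera is an equidistant fisheye: a pixel r from the principal point sees the ray r / f radians off the axis. A picture is of the moment at which its call begins: read the wrist's pose just before it. camera_info takes no time and is no camera call; for the wrist camera it gives the pose at the moment of the call.
- ticket.close_job(): hands the job in, once; it reports no verdict.
The state is a dict: "time": time; "joint_positions": joint angles; "qvel": joint speeds; "joint_torque": joint torques, N m; "tool_pos": TCP position; "ee_rot": TCP orientation; "wrist_force": force on the tool from outside, world axes, zero at the start; "wrist_torque": the same for the moment, N m; "width": finger opening in m.
Only numpy, scipy, OpenCV 4.12 (cv2) and the standard library are available. Lean on these libraries where they do the work, as an engineer would, in place of code of your own. Each camera call takes 0.05 s, during which the arm holds its last target.

## Working session

There is one attempt and no reset: what is moved stays moved. The work goes in short steps, Python scripts to look and compute and a shell command to move; the robot and the scene stay as the last step left them, time stands still between calls to the robot, and variables do not carry over. Pictures are saved under pics/ and viewed, and the job is handed in when it is done.

```bash
ls; mkdir -p pics; cat > h.py <<'E'
import numpy as np, cv2
from bench import robot, snapshot, camera_info, ticket
from scipy.spatial.transform import Rotation as Ro
def save(n,im,s=1,crop=None):
    if crop: x0,y0,x1,y1=crop; im=im[y0:y1,x0:x1]
    im=cv2.resize(im,None,fx=s,fy=s,interpolation=cv2.INTER_CUBIC)
    cv2.imwrite(f'pics/{n}.png',im[:,:,::-1])
def ray(ci,u,v,fish=False):
    T=np.array(ci['cam_to_world']); x=(u-ci['cx'])/ci['fx']; y=(v-ci['cy'])/ci['fy']
    if fish:
        r=np.hypot(x,y); d=np.array([np.sin(r)*x/max(r,1e-9),np.sin(r)*y/max(r,1e-9),np.cos(r)])
    else: d=np.array([x,y,1.]);
    d=d/np.linalg.norm(d); return T[:3,3],T[:3,:3]@d
def plane(ci,u,v,z,fish=False):
    o,d=ray(ci,u,v,fish); return o+d*(z-o[2])/d[2]
def proj(ci,p,fish=False):
    T=np.array(ci['cam_to_world']); q=T[:3,:3].T@(np.array(p)-T[:3,3])
    if fish:
        th=np.arctan2(np.hypot(q[0],q[1]),q[2]); n=np.hypot(q[0],q[1])
        return ci['cx']+ci['fx']*th*q[0]/n, ci['cy']+ci['fy']*th*q[1]/n
    return ci['cx']+ci['fx']*q[0]/q[2], ci['cy']+ci['fy']*q[1]/q[2]
def tri(rs):
    A=np.zeros((3,3));b=np.zeros(3)
    for o,d in rs:
        P=np.eye(3)-np.outer(d,d);A+=P;b+=P@o
    p=np.linalg.solve(A,b); return p,[np.linalg.norm((np.eye(3)-np.outer(d,d))@(p-o)) for o,d in rs]
E
cat > a.py <<'E'
from h import *
o=robot.get_obs(); print({k:np.round(v,3) for k,v in o.items()})
print(Ro.from_euler('xyz',o['ee_rot']).as_matrix().round(3))
for n in ['scene','side','wrist']:
    ci=camera_info(n); im=snapshot(n); np.save(f'pics/{n}0.npy',im); save(n+'0',im,1.25)
    print(n,{k:np.round(v,3).tolist() for k,v in ci.items()})
E
python3 a.py
```

```text
pics
{'time': np.float64(0.0), 'joint_positions': array([-0.103,  0.088,  1.372, -0.   ,  1.684, -0.103]), 'qvel': array([ 0.001,  0.001,  0.   , -0.002, -0.001,  0.   ]), 'joint_torque': array([ 1.0000e-03, -3.4018e+01, -3.0242e+01,  7.2000e-02,  3.3000e-02,
       -0.0000e+00]), 'tool_pos': array([0.549, 0.   , 0.204]), 'ee_rot': array([-1.571,  0.002,  0.   ]), 'wrist_force': array([-0.415, -0.202,  0.023]), 'wrist_torque': array([ 0.008, -0.01 ,  0.087]), 'width': np.float64(0.094)}
[[ 1.    -0.002 -0.   ]
 [ 0.     0.     1.   ]
 [-0.002 -1.     0.   ]]
scene {'fx': 375.733, 'fy': 375.733, 'cx': 320.832, 'cy': 196.764, 'cam_to_world': [[-0.471, -0.516, 0.715, -0.002], [-0.882, 0.284, -0.376, 0.44], [-0.009, -0.808, -0.589, 0.567], [0.0, 0.0, 0.0, 1.0]]}
side {'fx': 518.748, 'fy': 518.748, 'cx': 317.234, 'cy': 202.219, 'cam_to_world': [[-0.997, -0.046, 0.066, 0.52], [-0.08, 0.663, -0.744, 1.158], [-0.01, -0.747, -0.665, 1.025], [0.0, 0.0, 0.0, 1.0]]}
wrist {'fx': 309.707, 'fy': 309.707, 'cx': 316.106, 'cy': 201.855, 'cam_to_world': [[1.0, 0.001, -0.002, 0.551], [0.001, -0.969, -0.247, 0.072], [-0.002, 0.247, -0.969, 0.384], [0.0, 0.0, 0.0, 1.0]]}
```

View pics/scene0.png

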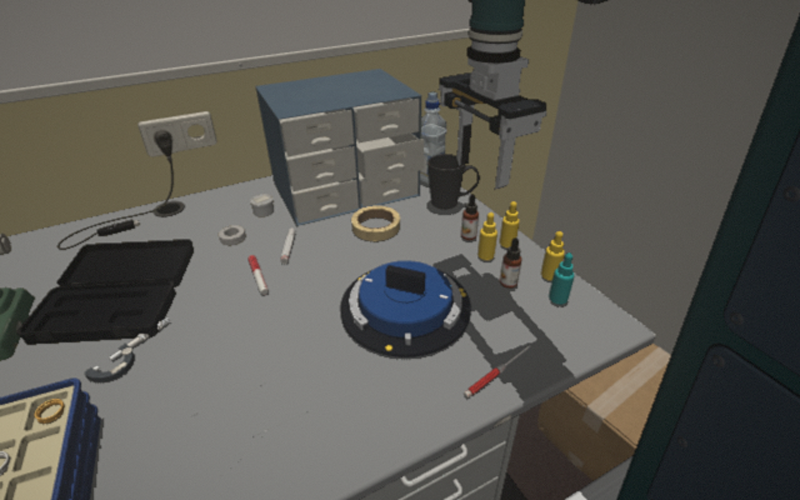

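View pics/side0.png

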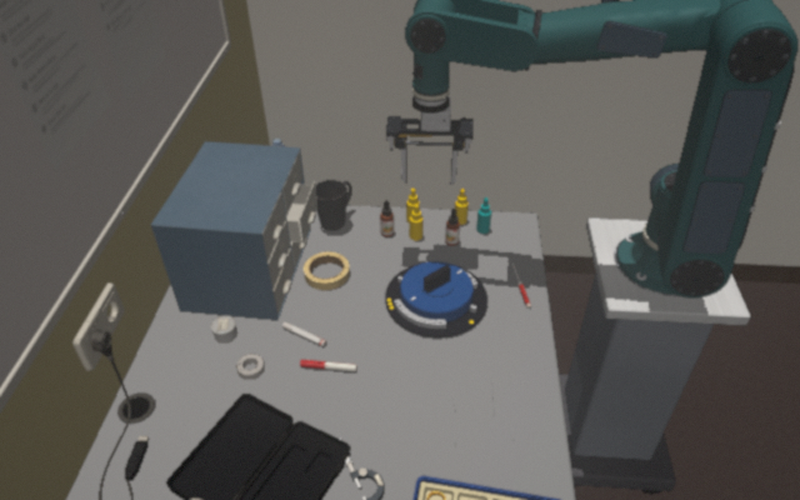

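View pics/wrist0.png

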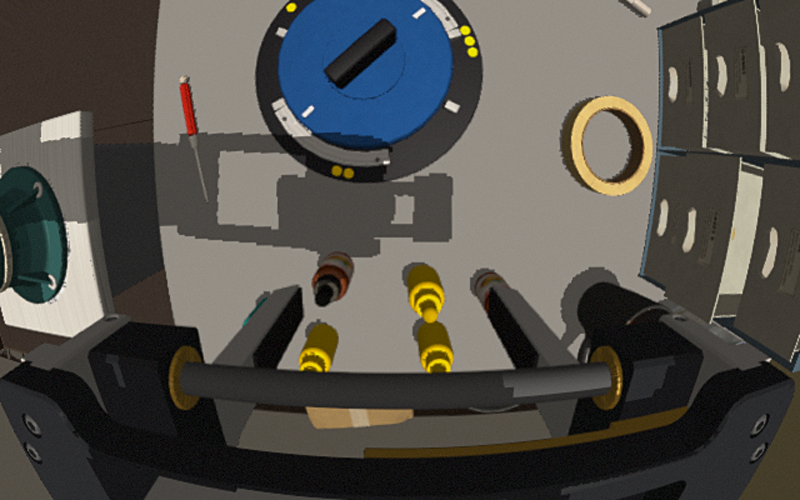

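```bash
cat > b.py <<'E'
from h import *
for n,f in [('wrist',True),('scene',False),('side',False)]:
    im=np.load(f'pics/{n}0.npy'); ci=camera_info(n)
    hsv=cv2.cvtColor(im,cv2.COLOR_RGB2HSV)
    m=cv2.inRange(hsv,(100,120,40),(125,255,255))
    k,l,s,c=cv2.connectedComponentsWithStats(m)
    # blue blob
    cand=[i for i in range(1,k) if s[i,4]>150]
    print(n,'blue',[(s[i].tolist()) for i in cand])
    y=cv2.inRange(hsv,(22,170,120),(32,255,255))
    k,l,s,c=cv2.connectedComponentsWithStats(y)
    for i in range(1,k):
        if s[i,4]>=4: print('  yel',s[i].tolist(),c[i].round(1), plane(ci,*c[i],0.012,f).round(4))
E
python3 b.py
python3 - <<'E'
from h import *
im=np.load('pics/wrist0.npy');save('w0c',im,3,(190,0,400,150))
im=np.load('pics/scene0.npy');save('s0c',im,4,(260,190,400,290))
im=np.load('pics/side0.npy');save('d0c',im,4,(300,200,400,275))
E
```

```text
wrist blue [[222, 0, 141, 118, 12281]]
  yel [229, 2, 8, 8, 44] [232.6   5.5] [0.4461 0.2285 0.012 ]
  yel [368, 20, 8, 8, 50] [371.7  23.8] [0.6173 0.1996 0.012 ]
  yel [372, 29, 8, 8, 52] [375.3  32.3] [0.6216 0.1884 0.012 ]
  yel [374, 38, 8, 8, 52] [377.6  41.3] [0.6242 0.1768 0.012 ]
  yel [266, 133, 7, 7, 42] [268.8 136.1] [0.4932 0.0583 0.012 ]
  yel [276, 135, 7, 7, 39] [278.6 138. ] [0.5051 0.0557 0.012 ]
  yel [327, 225, 29, 34, 527] [341.6 240.2] [ 0.583  -0.0743  0.012 ]
  yel [336, 275, 27, 23, 325] [349.4 285.6] [ 0.596 -0.142  0.012]
  yel [239, 278, 26, 19, 299] [251.5 287.2] [ 0.4601 -0.1464  0.012 ]
scene blue [[288, 209, 74, 60, 2568]]
  yel [409, 162, 4, 4, 14] [410.5 163.3] [ 0.6903 -0.2132  0.012 ]
  yel [406, 169, 8, 5, 27] [409.6 170.8] [ 0.6599 -0.1853  0.012 ]
  yel [391, 171, 3, 4, 11] [392.1 172.4] [ 0.6767 -0.1385  0.012 ]
  yel [403, 174, 12, 7, 46] [408.4 177.6] [ 0.6344 -0.1607  0.012 ]
  yel [388, 178, 8, 5, 30] [391.6 180. ] [ 0.6466 -0.1144  0.012 ]
  yel [385, 184, 12, 6, 49] [390.6 186.9] [ 0.6218 -0.0926  0.012 ]
  yel [445, 185, 5, 5, 16] [447.1 187.1] [ 0.5508 -0.2194  0.012 ]
  yel [441, 192, 10, 6, 35] [445.1 195. ] [ 0.5271 -0.1905  0.012 ]
  yel [437, 198, 14, 8, 60] [443.9 202.3] [ 0.5056 -0.1664  0.012 ]
  yel [309, 276, 4, 4, 12] [310.6 277.8] [0.4459 0.2289 0.012 ]
side blue [[321, 210, 57, 41, 1441]]
  yel [326, 151, 12, 34, 185] [331.  168.2] [ 0.59   -0.1404  0.012 ]
  yel [369, 151, 2, 4, 6] [369.5 152.5] [ 0.4687 -0.2327  0.012 ]
  yel [365, 157, 9, 13, 76] [369.  162.3] [ 0.4701 -0.1794  0.012 ]
  yel [367, 169, 4, 5, 8] [368.8 171.1] [ 0.4706 -0.1336  0.012 ]
  yel [368, 175, 3, 3, 4] [369. 176.] [ 0.4697 -0.1091  0.012 ]
  yel [310, 239, 5, 9, 23] [312.  242.7] [0.6213 0.1892 0.012 ]
  yel [376, 256, 3, 3, 8] [376.9 257.1] [0.4472 0.2293 0.012 ]
```

View pics/w0c.png

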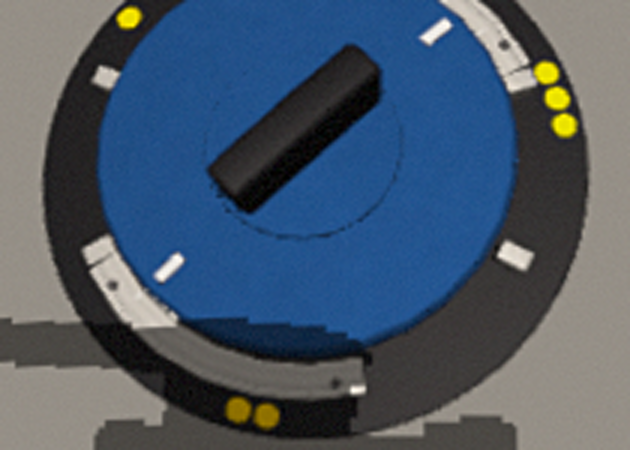

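View pics/s0c.png

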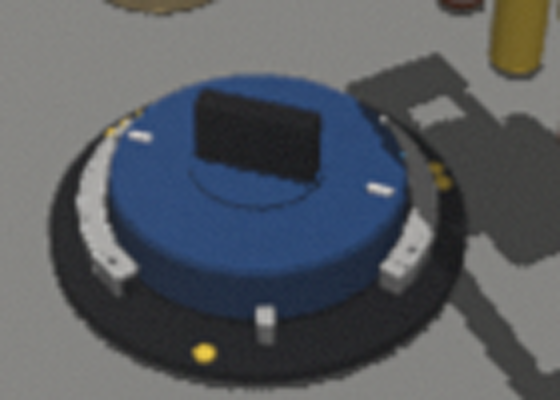

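View pics/d0c.png

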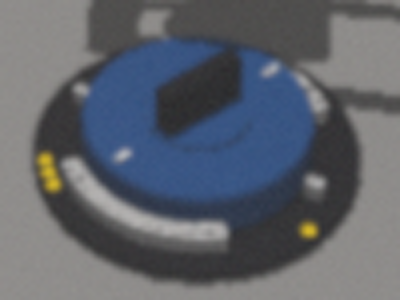

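```bash
cat > c.py <<'E'
from h import *
C={n:camera_info(n) for n in ['wrist','scene','side']}
w=[(190+435/3,31/3),(190+169/3,266/3)]
s=[(260+140/4,190+136/4),(260+380/4,190+189/4)]
d=[(300+271/4,200+69/4),(300+122/4,200+155/4)]
# marks: scene left = far(+x,+y), right = near ; side right mark = near robot/right
print('w',[plane(C['wrist'],*p,.046,True).round(4) for p in w])
print('s',[plane(C['scene'],*p,.046).round(4) for p in s])
print('d',[plane(C['side'],*p,.046).round(4) for p in d])
for a,b,c in [(w[0],s[0],d[1]),(w[1],s[1],d[0])]:
    print(tri([ray(C['wrist'],*a,True),ray(C['scene'],*b),ray(C['side'],*c)]))
# handle top quad wrist
q=[(353,43),(381,70),(248,200),(210,170)]
P=[plane(C['wrist'],190+u/3,v/3,.084,True) for u,v in q]
print(np.round(P,4), np.mean(P,0).round(4))
D=np.array([[.4461,.2285],[.49915,.057],[.6216,.1884]])
c=D.mean(0); print('c',c)
for i,p in enumerate(D):
    e=p-c; print(np.hypot(*e),np.degrees(np.arctan2(e[1],e[0]))-[90,210,330][i])
# base circle fit in wrist: dark outline
im=np.load('pics/wrist0.npy')
E
python3 c.py
```

```text
w [array([0.5707, 0.2026, 0.046 ]), array([0.4738, 0.113 , 0.046 ])]
s [array([0.5689, 0.203 , 0.046 ]), array([0.4718, 0.1129, 0.046 ])]
d [array([0.4737, 0.1146, 0.046 ]), array([0.5708, 0.204 , 0.046 ])]
(array([0.57069009, 0.20271413, 0.04470818]), [np.float64(0.0003702958140169789), np.float64(0.0004424418839170496), np.float64(0.0001336524992760728)])
(array([0.47339118, 0.11269348, 0.04448689]), [np.float64(0.0005099585861317526), np.float64(0.000736410132428651), np.float64(0.0003546394631583515)])
[[0.5419 0.1832 0.084 ]
 [0.5509 0.1734 0.084 ]
 [0.5083 0.1292 0.084 ]
 [0.4958 0.14   0.084 ]] [0.5242 0.1565 0.084 ]
c [0.52228333 0.15796667]
0.10382124729018087 47.20534775526963
0.1035829082855318 -312.90478774112125
0.10387486729500821 -312.9635081154562
```

```bash
python3 -m creep '[{"slide":[-4,0,15],"roll":4,"grip":0},{"slide":[-8,0,40],"roll":10,"grip":0},{"slide":[-13,0,70],"roll":17,"grip":0},{"slide":[-18,0,100],"roll":24,"grip":0},{"slide":[-23,0,130],"roll":31,"grip":0},{"slide":[-27,10,150],"roll":38,"grip":0},{"slide":[-27,25,158],"roll":44,"grip":0},{"slide":[-27,40,158],"roll":47.2,"grip":0},{"slide":[-27,55,158],"roll":47.2,"grip":0},{"slide":[-27,60,158],"roll":47.2,"grip":0},{"slide":[-27,60,158],"roll":47.2,"grip":0},{"slide":[-27,60,158],"roll":47.2,"grip":0}]'
cat > look.py <<'E'
from h import *
import sys
o=robot.get_obs(); print({k:np.round(o[k],4) for k in ['time','tool_pos','wrist_force','width']}); print(Ro.from_euler('xyz',o['ee_rot']).as_matrix().round(3))
for n in sys.argv[2:]:
    im=snapshot(n); np.save(f'pics/{n}{sys.argv[1]}.npy',im); save(n+sys.argv[1],im,1.25)
E
python3 look.py 1 wrist scene
```

```text
time: 1.15
tool_pos: [0.523, 0.1579, 0.1456]
ee_rot: [-1.571, 0.0, -0.824]
wrist_force: [-0.0, -0.2, -0.1]
width: 0.0943
{'time': np.float64(1.15), 'tool_pos': array([0.523 , 0.1579, 0.1456]), 'wrist_force': array([-0.0316, -0.2238, -0.0673]), 'width': np.float64(0.0943)}
[[ 0.679 -0.     0.734]
 [-0.734 -0.     0.679]
 [-0.    -1.    -0.   ]]
```

View pics/wrist1.png

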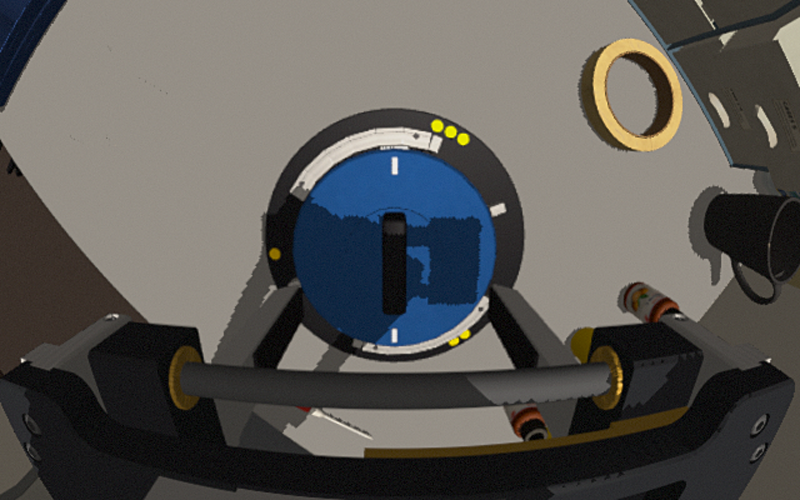

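The wrist view shows the bar (395,262) midway between the fingers and parallel to the pads. Next I descend and grip.

```bash
python3 -m creep '[{"slide":[0,20,0],"roll":0,"grip":0},{"slide":[0,45,0],"roll":0,"grip":0},{"slide":[0,65,0],"roll":0,"grip":0},{"slide":[0,80,0],"roll":0,"grip":0},{"slide":[0,88,0],"roll":0,"grip":0},{"slide":[0,90,0],"roll":0,"grip":0},{"slide":[0,90,0],"roll":0,"grip":0.5},{"slide":[0,90,0],"roll":0,"grip":1},{"slide":[0,90,0],"roll":0,"grip":1},{"slide":[0,90,0],"roll":0,"grip":1},{"slide":[0,90,0],"roll":0,"grip":1},{"slide":[0,90,0],"roll":0,"grip":1},{"slide":[0,90,0],"roll":0,"grip":1},{"slide":[0,90,0],"roll":0,"grip":1}]'
```

```text
time: 2.42
tool_pos: [0.5231, 0.158, 0.0556]
ee_rot: [-1.571, -0.0, -0.824]
wrist_force: [0.1, -0.2, 1.2]
width: 0.044
```

```bash
python3 -m creep '[{"slide":[0,0,0],"roll":0,"grip":1},{"slide":[0,0,0],"roll":0,"grip":1},{"slide":[0,0,0],"roll":0,"grip":1},{"slide":[0,0,0],"roll":0,"grip":1},{"slide":[0,0,0],"roll":0,"grip":1},{"slide":[0,0,0],"roll":0,"grip":1},{"slide":[0,0,0],"roll":0,"grip":1}]'
```

```text
time: 3.0
tool_pos: [0.5229, 0.1581, 0.0555]
ee_rot: [-1.571, 0.0, -0.824]
wrist_force: [0.1, 0.7, 0.7]
width: 0.0159
```

```bash
python3 -m creep '[{"slide":[0,0,0],"roll":-3,"grip":1},{"slide":[0,0,0],"roll":-7,"grip":1},{"slide":[0,0,0],"roll":-12,"grip":1},{"slide":[0,0,0],"roll":-17,"grip":1},{"slide":[0,0,0],"roll":-22,"grip":1},{"slide":[0,0,0],"roll":-27,"grip":1},{"slide":[0,0,0],"roll":-32,"grip":1},{"slide":[0,0,0],"roll":-37,"grip":1},{"slide":[0,0,0],"roll":-42,"grip":1},{"slide":[0,0,0],"roll":-47,"grip":1},{"slide":[0,0,0],"roll":-52,"grip":1},{"slide":[0,0,0],"roll":-57,"grip":1},{"slide":[0,0,0],"roll":-62,"grip":1},{"slide":[0,0,0],"roll":-67,"grip":1},{"slide":[0,0,0],"roll":-72,"grip":1},{"slide":[0,0,0],"roll":-77,"grip":1},{"slide":[0,0,0],"roll":-82,"grip":1},{"slide":[0,0,0],"roll":-85,"grip":1},{"slide":[0,0,0],"roll":-85,"grip":1}]'; python3 look.py 2 wrist scene
```

```text
time: 4.58
tool_pos: [0.5229, 0.1581, 0.0555]
ee_rot: [-1.571, 0.0, 0.661]
wrist_force: [-0.5, 0.8, 0.3]
width: 0.0158
{'time': np.float64(4.5833), 'tool_pos': array([0.5229, 0.1581, 0.0555]), 'wrist_force': array([-0.4792,  0.7511,  0.2822]), 'width': np.float64(0.0158)}
[[ 0.79  -0.    -0.614]
 [ 0.614  0.     0.79 ]
 [-0.    -1.     0.   ]]
```

View pics/wrist2.png

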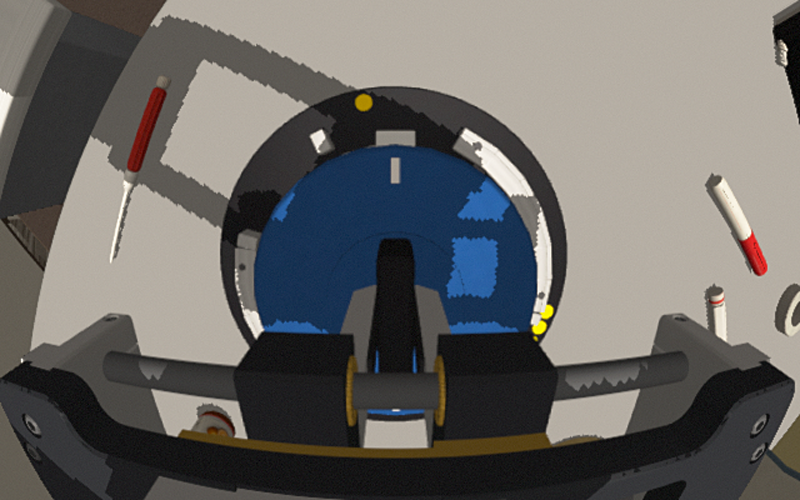

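View pics/scene2.png

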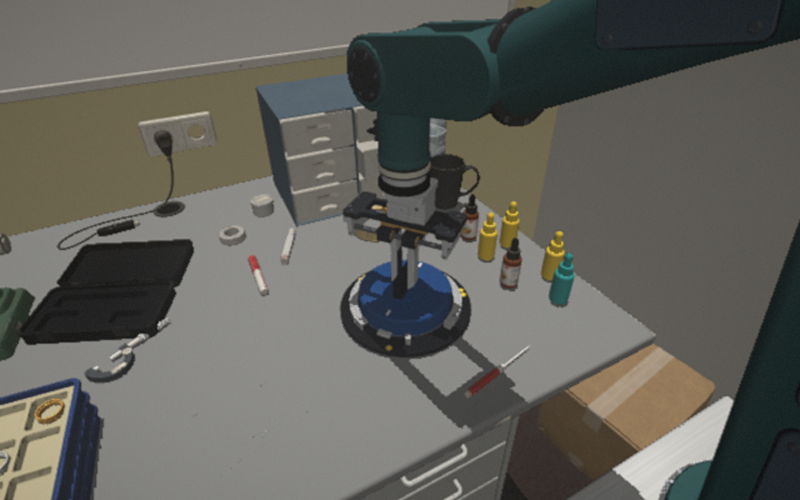

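The lug (395,137) is in the gap between the keepers, so the cover is free. I'll lift it, and check the set-down spot.

```bash
python3 -m creep '[{"slide":[0,-4,0],"roll":0,"grip":1},{"slide":[0,-10,0],"roll":0,"grip":1},{"slide":[0,-18,0],"roll":0,"grip":1},{"slide":[0,-28,0],"roll":0,"grip":1},{"slide":[0,-40,0],"roll":0,"grip":1},{"slide":[0,-52,0],"roll":0,"grip":1},{"slide":[0,-64,0],"roll":0,"grip":1},{"slide":[0,-74,0],"roll":0,"grip":1},{"slide":[0,-80,0],"roll":0,"grip":1},{"slide":[0,-80,0],"roll":0,"grip":1}]'; python3 look.py 3 wrist scene side
python3 - <<'E'
from h import *
c=camera_info('scene')
for n,p in dict(marker0=(252,258),marker1=(266,292),pen0=(292,231),pen1=(285,260),ring=(110,365),hook=(165,325),tray=(98,440),traytop=(78,385)).items():
    print(n,plane(c,p[0]*.8,p[1]*.8,0.005).round(3))
print([v/0.8 for v in proj(c,[.5,.43,0])])
R=Ro.from_euler('xyz',robot.get_obs()['ee_rot']).as_matrix(); t=robot.get_obs()['tool_pos']
print((R.T@(np.array([.5,.43,t[2]])-t)*1000).round(1))
E
```

```text
time: 5.52
tool_pos: [0.5242, 0.1582, 0.138]
ee_rot: [-1.573, -0.004, 0.66]
wrist_force: [0.0, -0.6, -1.8]
width: 0.0157
{'time': np.float64(5.5167), 'tool_pos': array([0.5242, 0.1582, 0.138 ]), 'wrist_force': array([ 9.0000e-04, -6.1950e-01, -1.7646e+00]), 'width': np.float64(0.0157)}
[[ 0.79   0.004 -0.613]
 [ 0.613  0.001  0.79 ]
 [ 0.004 -1.    -0.002]]
marker0 [0.785 0.358 0.005]
marker1 [0.672 0.36  0.005]
pen0 [0.839 0.26  0.005]
pen1 [0.748 0.303 0.005]
ring [0.622 0.613 0.005]
hook [0.672 0.53  0.005]
tray [0.491 0.63  0.005]
traytop [0.603 0.655 0.005]
[np.float64(251.00542756395348), np.float64(377.73192773930145)]
[148.9  -0.  228.8]
```

View pics/scene3.png

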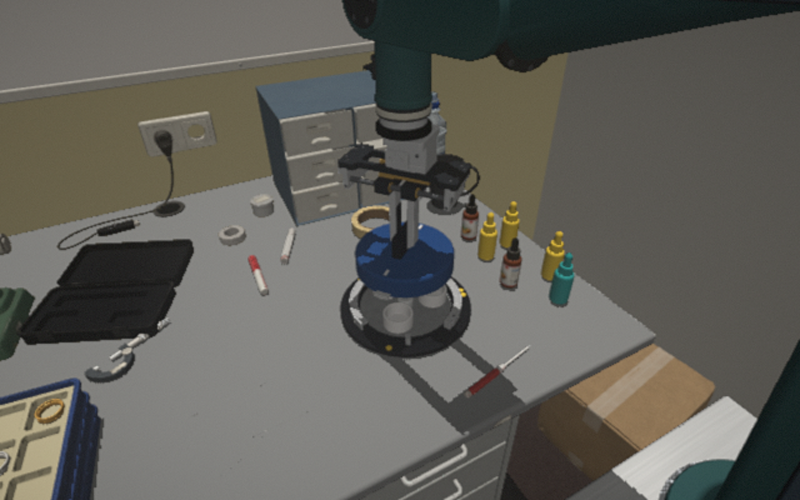

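View pics/side3.png

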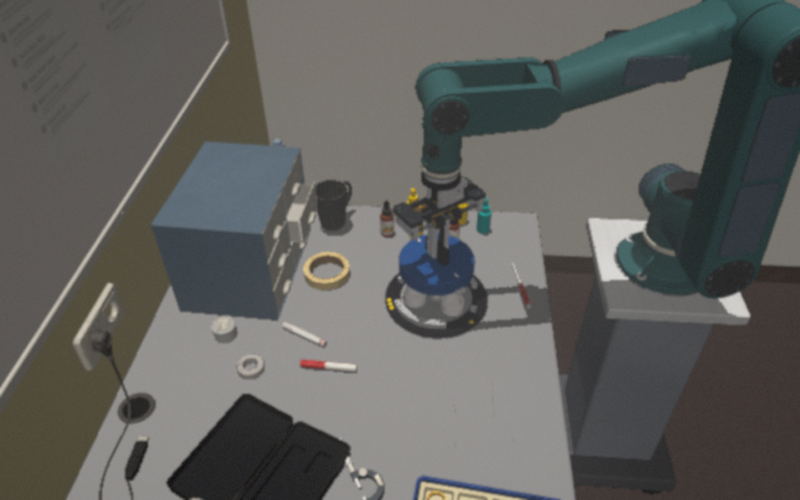

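```bash
python3 -m creep '[{"slide":[5,0,8],"roll":0,"grip":1},{"slide":[17,0,26],"roll":0,"grip":1},{"slide":[33,0,50],"roll":0,"grip":1},{"slide":[49,0,75],"roll":0,"grip":1},{"slide":[65,0,100],"roll":0,"grip":1},{"slide":[81,0,125],"roll":0,"grip":1},{"slide":[97,0,150],"roll":0,"grip":1},{"slide":[113,0,175],"roll":0,"grip":1},{"slide":[129,10,199],"roll":0,"grip":1},{"slide":[142,22,218],"roll":0,"grip":1},{"slide":[149,36,228],"roll":0,"grip":1},{"slide":[149,52,228],"roll":0,"grip":1},{"slide":[149,66,228],"roll":0,"grip":1},{"slide":[149,76,228],"roll":0,"grip":1},{"slide":[149,82,228],"roll":0,"grip":1},{"slide":[149,86,228],"roll":0,"grip":1},{"slide":[149,86,228],"roll":0,"grip":1}]'; python3 look.py 4 side
```

```text
time: 7.08
tool_pos: [0.5007, 0.4288, 0.0484]
ee_rot: [-1.571, 0.002, 0.659]
wrist_force: [0.4, -0.3, -1.8]
width: 0.0159
{'time': np.float64(7.0833), 'tool_pos': array([0.5007, 0.4288, 0.0484]), 'wrist_force': array([ 0.4494, -0.2937, -1.8414]), 'width': np.float64(0.0159)}
[[ 0.791 -0.001 -0.612]
 [ 0.612 -0.001  0.791]
 [-0.002 -1.    -0.   ]]
```

View pics/side4.png

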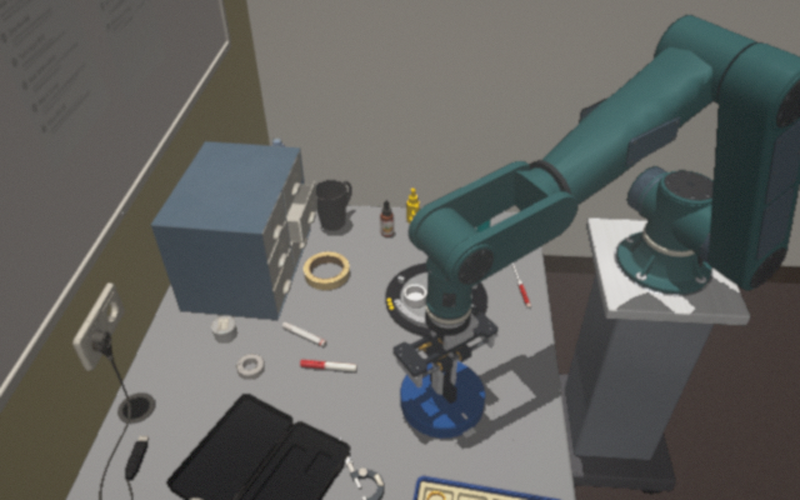

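Still carrying the cover (-1.8 N), about 5 mm above the desk. Next I lower it slowly.

```bash
python3 -m creep '[{"slide":[0,1,0],"roll":0,"grip":1},{"slide":[0,2,0],"roll":0,"grip":1},{"slide":[0,3,0],"roll":0,"grip":1},{"slide":[0,4,0],"roll":0,"grip":1},{"slide":[0,5,0],"roll":0,"grip":1},{"slide":[0,5,0],"roll":0,"grip":1}]'
```

```text
time: 7.63
tool_pos: [0.5009, 0.4294, 0.0443]
ee_rot: [-1.571, 0.0, 0.66]
wrist_force: [-0.1, 0.9, -2.5]
width: 0.0158
```

```bash
python3 -m creep '[{"slide":[0,0.5,0],"roll":0,"grip":1},{"slide":[0,1,0],"roll":0,"grip":1},{"slide":[0,1.5,0],"roll":0,"grip":1},{"slide":[0,1.5,0],"roll":0,"grip":1}]'
```

```text
time: 7.97
tool_pos: [0.5011, 0.4295, 0.0435]
ee_rot: [-1.571, -0.0, 0.66]
wrist_force: [-0.8, -0.1, 0.4]
width: 0.0159
```

The desk now takes the weight, so I'll release and rise.

```bash
python3 -m creep '[{"slide":[0,0.5,0],"roll":0,"grip":0.8},{"slide":[0,0.5,0],"roll":0,"grip":0.6},{"slide":[0,0.5,0],"roll":0,"grip":0.4},{"slide":[0,0.5,0],"roll":0,"grip":0.3},{"slide":[0,0.5,0],"roll":0,"grip":0.3},{"slide":[0,0.5,0],"roll":0,"grip":0.3},{"slide":[0,0.5,0],"roll":0,"grip":0.3},{"slide":[0,0.5,0],"roll":0,"grip":0.3},{"slide":[0,-10,0],"roll":0,"grip":0.3},{"slide":[0,-30,0],"roll":0,"grip":0.3},{"slide":[0,-60,0],"roll":0,"grip":0.3},{"slide":[0,-95,0],"roll":0,"grip":0.3},{"slide":[0,-130,0],"roll":0,"grip":0.3},{"slide":[0,-150,0],"roll":0,"grip":0.3},{"slide":[0,-160,0],"roll":0,"grip":0.3},{"slide":[0,-160,0],"roll":0,"grip":0.3}]'; python3 look.py 5 side scene wrist
```

```text
time: 9.3
tool_pos: [0.5022, 0.4304, 0.2074]
ee_rot: [-1.571, -0.007, 0.66]
wrist_force: [0.0, 0.1, -0.4]
width: 0.0657
{'time': np.float64(9.3), 'tool_pos': array([0.5022, 0.4304, 0.2074]), 'wrist_force': array([ 0.0067,  0.1093, -0.4117]), 'width': np.float64(0.0657)}
[[ 0.79   0.006 -0.613]
 [ 0.613  0.004  0.79 ]
 [ 0.007 -1.    -0.   ]]
```

View pics/scene5.png

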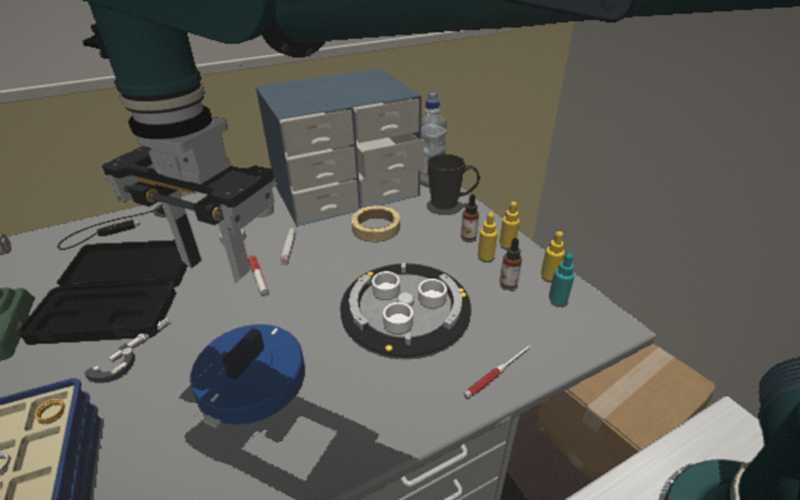

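View pics/side5.png

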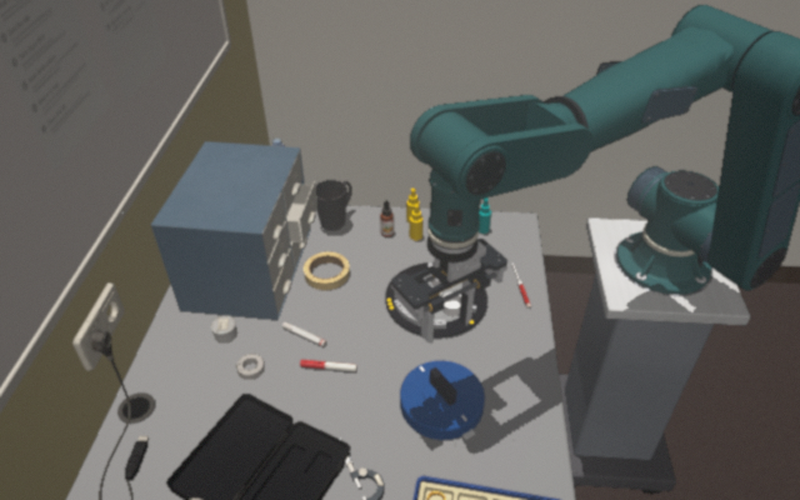

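View pics/wrist5.png

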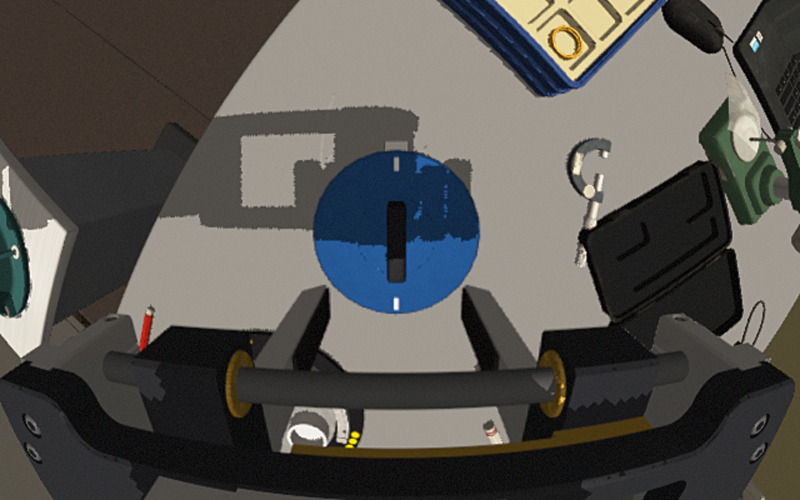

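```bash
python3 - <<'E'
from h import *
im=np.load('pics/scene5.npy');save('s5c',im,5,(355,150,475,255))
im=np.load('pics/side3.npy');save('d3c',im,6,(295,140,400,200))
im=np.load('pics/side0.npy');save('d0b',im,6,(295,140,400,200))
E
```

```text
(no output)
```

View pics/s5c.png

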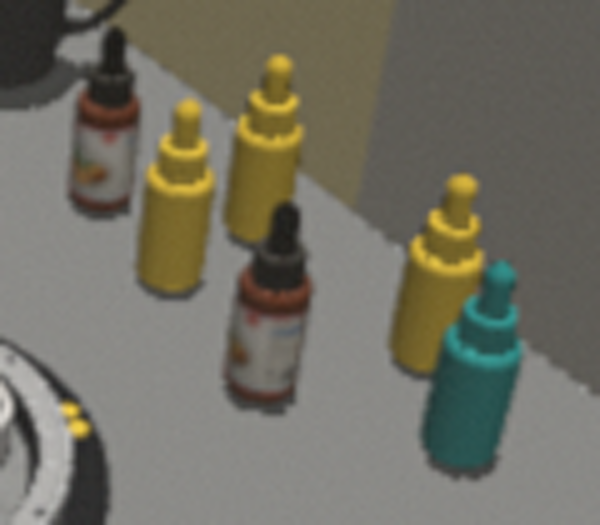

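View pics/d0b.png

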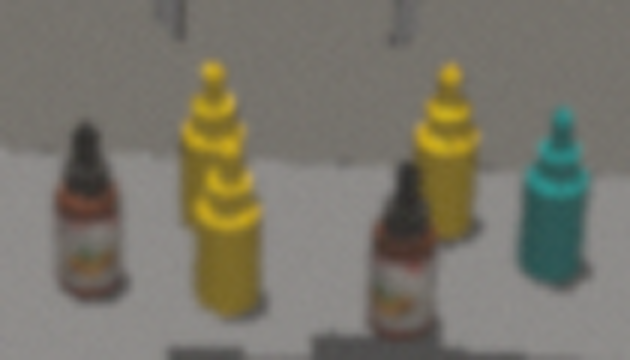

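```bash
cat > d.py <<'E'
from h import *
S,D=camera_info('scene'),camera_info('side')
sc=lambda u,v:(355+u/5,150+v/5); sd=lambda u,v:(295+u/6,140+v/6)
for n,(a,b) in dict(a_tip=((287,205),(408,165)),b_tip=((115,30),(85,124)),y1tip=((187,103),(230,140)),y2tip=((279,58),(213,65)),y3tip=((461,178),(450,66)),ttip=((502,265),(563,110)),a_sh=((276,290),(405,228)),b_sh=((109,100),(88,190))).items():
    p,e=tri([ray(S,*sc(*a)),ray(D,*sd(*b))]); print(n,p.round(4),np.round(e,4))
# pocket mouths
c=np.array([.5223,.158]);y=np.radians(47.13)
for i,a in enumerate([90,210,330]):
    p=[*(c+.048*np.array([np.cos(y+np.radians(a)),np.sin(y+np.radians(a))])),.036]; print('pocket',i+1,np.round(p,4),np.round(proj(S,p),1),np.round(proj(D,p),1))
E
python3 d.py
python3 - <<'E'
from h import *
im=np.load('pics/scene5.npy');save('s5p',im,6,(270,205,380,285))
E
```

```text
a_tip [ 0.4915 -0.043   0.0961] [0.0004 0.0004]
b_tip [ 0.6508 -0.0649  0.0965] [0.0005 0.0005]
y1tip [ 0.5786 -0.0551  0.097 ] [0. 0.]
y2tip [ 0.5909 -0.1192  0.0958] [0.0006 0.0006]
y3tip [ 0.4715 -0.1242  0.0962] [0.0003 0.0003]
ttip [ 0.4155 -0.0936  0.0954] [0.0005 0.0005]
a_sh [ 0.4905 -0.0449  0.0522] [0.002 0.002]
b_sh [ 0.6502 -0.0645  0.0557] [0.0008 0.0008]
pocket 1 [0.4871 0.1907 0.036 ] [318. 249.] [362.3 239.4]
pocket 2 [0.5116 0.1112 0.036 ] [345.5 229.4] [353.8 218.4]
pocket 3 [0.5682 0.1721 0.036 ] [308.2 223.3] [332.2 232.9]
```

View pics/s5p.png

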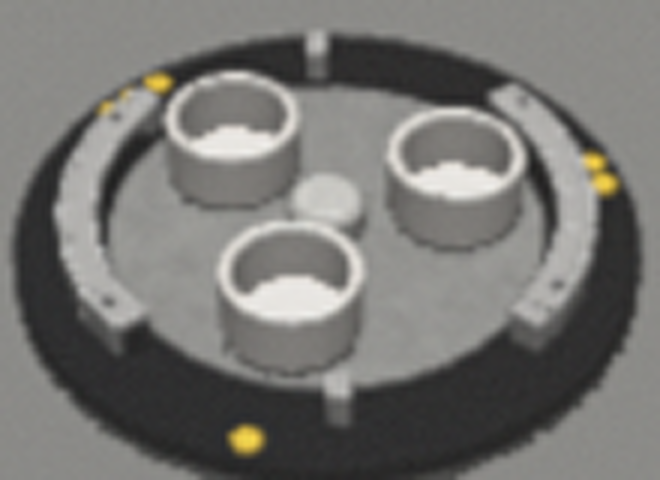

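The amber pair is at scene px (409,216) and (376,180), with brown glass, a label and a black cap. The yellow ones at (390,188), (407,178), (444,203) and the turquoise one at (448,225) are look-alikes. The enlarged crop confirms this. Next I go above the nearer amber bottle.

```bash
cat > to.py <<'E'
from h import *
import sys
o=robot.get_obs();R=Ro.from_euler('xyz',o['ee_rot']).as_matrix(); t=o['tool_pos']
print('slide',(R.T@(np.array([float(v) for v in sys.argv[1:4]])-t)*1000).round(1),'yaw',np.degrees(o['ee_rot'][2]).round(2),'pos',t.round(4))
E
python3 to.py 0.491 -0.046 0.2074
```

```text
slide [-298.5   -5.6 -369.6] yaw 37.8 pos [0.5003 0.4289 0.2007]
```

```bash
python3 -m creep '[{"slide":[-8,0,-10],"roll":1,"grip":0.35},{"slide":[-22,0,-27],"roll":3,"grip":0.35},{"slide":[-40,0,-50],"roll":6,"grip":0.35},{"slide":[-60,0,-74],"roll":9,"grip":0.35},{"slide":[-80,0,-99],"roll":12,"grip":0.35},{"slide":[-100,0,-124],"roll":15,"grip":0.35},{"slide":[-120,0,-149],"roll":18,"grip":0.35},{"slide":[-140,0,-174],"roll":21,"grip":0.35},{"slide":[-160,0,-198],"roll":24,"grip":0.35},{"slide":[-180,0,-223],"roll":27,"grip":0.35},{"slide":[-200,0,-248],"roll":30,"grip":0.35},{"slide":[-220,0,-272],"roll":33,"grip":0.35},{"slide":[-240,0,-297],"roll":36,"grip":0.35},{"slide":[-260,0,-322],"roll":37.8,"grip":0.35},{"slide":[-278,0,-344],"roll":37.8,"grip":0.35},{"slide":[-291,0,-360],"roll":37.8,"grip":0.35},{"slide":[-298,0,-369],"roll":37.8,"grip":0.35},{"slide":[-298,0,-369],"roll":37.8,"grip":0.35},{"slide":[-298,0,-369],"roll":37.8,"grip":0.35}]'; python3 - <<'E'
from h import *
import json
o=robot.get_obs(); ci=camera_info('wrist'); im=snapshot('wrist'); np.save('pics/wrist6.npy',im); save('wrist6',im,1.25)
json.dump({k:np.array(v).tolist() for k,v in ci.items()},open('ci6.json','w'))
p=proj(ci,[.4915,-.043,.1],True); print(o['tool_pos'],np.array(p)*1.25, np.array(proj(ci,[.487,.1907,.036],True))*1.25,np.array(proj(ci,[.5116,.1112,.036],True))*1.25)
E
```

```text
time: 11.03
tool_pos: [0.4911, -0.0443, 0.2015]
ee_rot: [-1.569, 0.003, -0.001]
wrist_force: [0.5, -0.9, 0.6]
width: 0.0615
[ 0.49114427 -0.04433791  0.20152052] [394.85076132 250.61988932] [390.18423457 -15.2416683 ] [417.88346401  63.74820943]
```

View pics/wrist6.png

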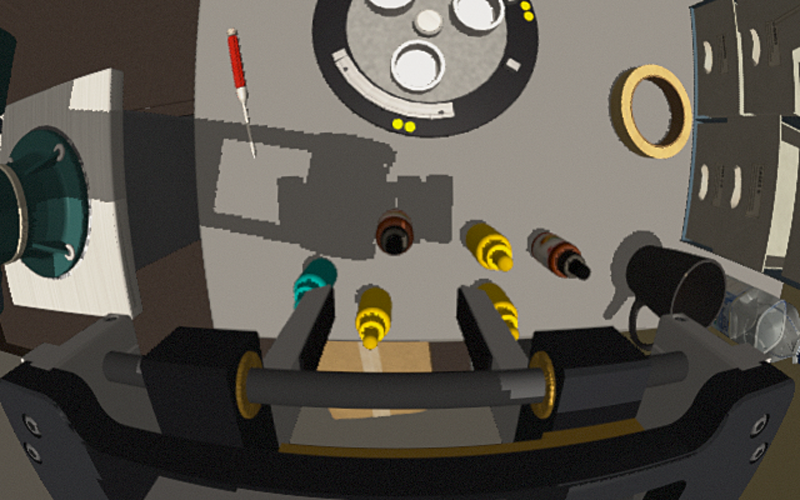

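```bash
python3 - <<'E'
from h import *
im=np.load('pics/wrist6.npy');save('w6c',im,6,(270,150,370,230)); save('w6d',im,4,(240,0,430,120))
E
```

```text
(no output)
```

View pics/w6c.png

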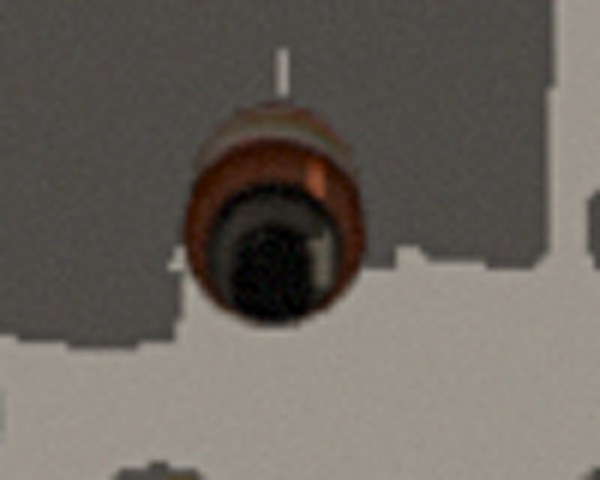

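View pics/w6d.png

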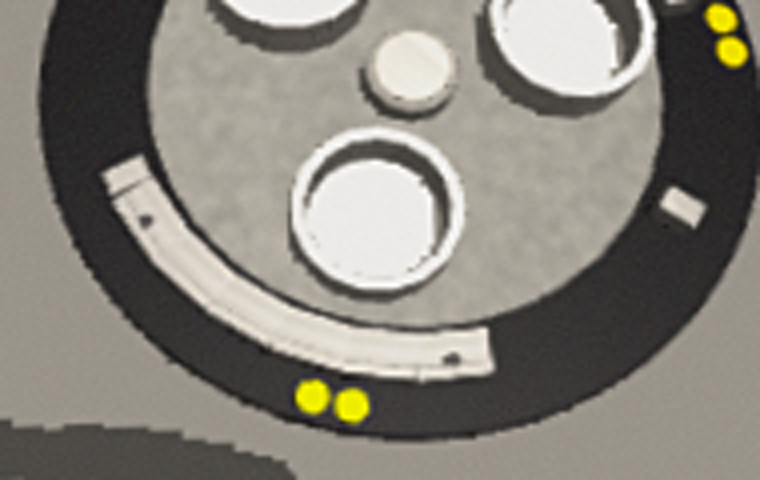

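```bash
python3 - <<'E'
from h import *
import json
ci={k:np.array(v) for k,v in json.load(open('ci6.json')).items()}
print('sh',plane(ci,315.8,188.7,.062,True),'tip',plane(ci,315.3,195.5,.1,True),'p2',plane(ci,334.5,52.5,.036,True))
S=camera_info('scene'); 
print(tri([ray(ci,315.3,195.5,True),ray(S,412.4,192)]))
print('p2 tri',tri([ray(ci,334.5,52.5,True),ray(S,346.2,230)]))
E
python3 to.py 0.491 -0.043 0.033
```

```text
sh [ 0.49128715 -0.03966922  0.062     ] tip [ 0.49095888 -0.03820116  0.1       ] p2 [0.51180641 0.10943156 0.036     ]
(array([ 0.49010067, -0.04039947,  0.09554748]), [np.float64(0.0014078953536319518), np.float64(0.0014078953536319763)])
p2 tri (array([0.51169058, 0.10968578, 0.03382883]), [np.float64(0.0003471988096117417), np.float64(0.000347198809611669)])
slide [  0.  168.9   0.6] yaw 0.03 pos [ 0.4913 -0.0438  0.2019]
```

Bottle a's axis is at x 0.491, y -0.041, top about 0.098. Now I descend over it and grip.

```bash
python3 -m creep '[{"slide":[0,10,3],"roll":0,"grip":0.35},{"slide":[0,30,3],"roll":0,"grip":0.35},{"slide":[0,55,3],"roll":0,"grip":0.35},{"slide":[0,80,3],"roll":0,"grip":0.35},{"slide":[0,105,3],"roll":0,"grip":0.35},{"slide":[0,130,3],"roll":0,"grip":0.35},{"slide":[0,150,3],"roll":0,"grip":0.35},{"slide":[0,163,3],"roll":0,"grip":0.35},{"slide":[0,168,3],"roll":0,"grip":0.35},{"slide":[0,168,3],"roll":0,"grip":0.35},{"slide":[0,168,3],"roll":0,"grip":0.6},{"slide":[0,168,3],"roll":0,"grip":0.7},{"slide":[0,168,3],"roll":0,"grip":0.8},{"slide":[0,168,3],"roll":0,"grip":0.9},{"slide":[0,168,3],"roll":0,"grip":1},{"slide":[0,168,3],"roll":0,"grip":1},{"slide":[0,168,3],"roll":0,"grip":1},{"slide":[0,168,3],"roll":0,"grip":1}]'
```

```text
time: 12.58
tool_pos: [0.4922, -0.042, 0.0358]
ee_rot: [-1.571, -0.001, -0.0]
wrist_force: [0.0, -0.4, 4.1]
width: 0.032
```

```bash
python3 -m creep '[{"slide":[0,0,0],"roll":0,"grip":1},{"slide":[0,-2,0],"roll":0,"grip":1},{"slide":[0,-6,0],"roll":0,"grip":1},{"slide":[0,-14,0],"roll":0,"grip":1},{"slide":[0,-26,0],"roll":0,"grip":1},{"slide":[0,-40,0],"roll":0,"grip":1},{"slide":[0,-50,0],"roll":0,"grip":1},{"slide":[0,-50,0],"roll":0,"grip":1}]'; python3 look.py 7 scene side wrist
```

```text
time: 13.25
tool_pos: [0.4935, -0.0421, 0.0879]
ee_rot: [-1.572, -0.005, -0.0]
wrist_force: [0.6, 0.1, -0.7]
width: 0.0318
{'time': np.float64(13.25), 'tool_pos': array([ 0.4935, -0.0421,  0.0879]), 'wrist_force': array([ 0.6252,  0.1061, -0.7426]), 'width': np.float64(0.0318)}
[[ 1.     0.005  0.   ]
 [-0.    -0.001  1.   ]
 [ 0.005 -1.    -0.001]]
```

View pics/scene7.png

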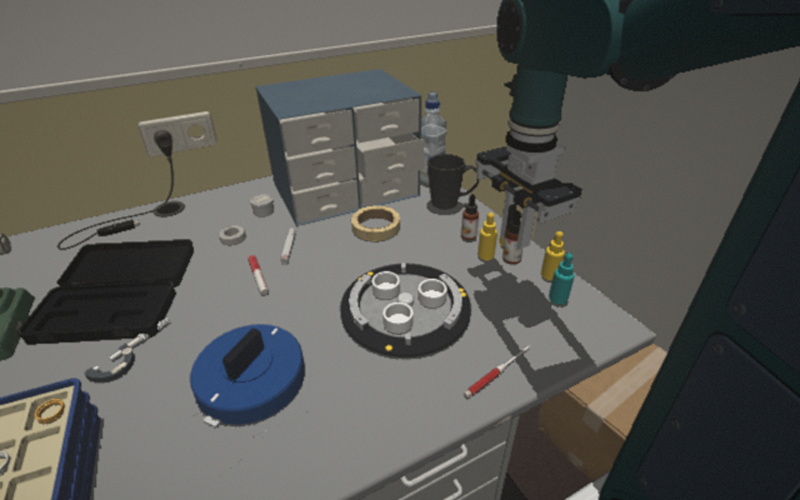

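View pics/wrist7.png

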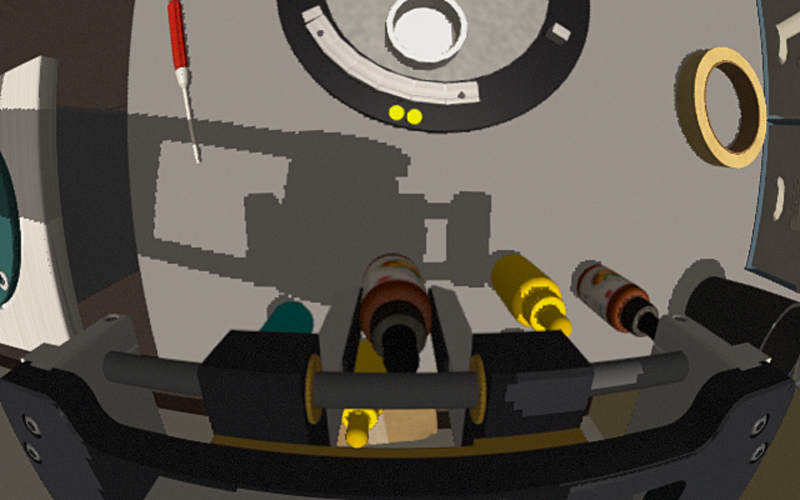

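```bash
python3 -m creep '[{"slide":[0,-8,4],"roll":0,"grip":1},{"slide":[-1,-20,18],"roll":0,"grip":1},{"slide":[-2,-32,38],"roll":0,"grip":1},{"slide":[-2,-40,62],"roll":0,"grip":1},{"slide":[-3,-40,88],"roll":0,"grip":1},{"slide":[-3,-40,114],"roll":0,"grip":1},{"slide":[-4,-40,140],"roll":0,"grip":1},{"slide":[-4,-40,166],"roll":0,"grip":1},{"slide":[-5,-40,190],"roll":0,"grip":1},{"slide":[-5,-40,210],"roll":0,"grip":1},{"slide":[-5,-40,224],"roll":0,"grip":1},{"slide":[-5,-40,232],"roll":0,"grip":1},{"slide":[-5,-40,232],"roll":0,"grip":1},{"slide":[-5,-40,232],"roll":0,"grip":1},{"slide":[-5,-40,232],"roll":0,"grip":1}]'; python3 - <<'E'
from h import *
import json
o=robot.get_obs(); ci=camera_info('wrist'); print(o['tool_pos'])
json.dump({k:np.array(v).tolist() for k,v in ci.items()},open('ci8.json','w'))
for n in ['wrist','scene','side']:
    im=snapshot(n); np.save(f'pics/{n}8.npy',im); save(n+'8',im,1.25)
save('w8c',np.load('pics/wrist8.npy'),4,(230,130,420,280))
save('s8c',np.load('pics/scene8.npy'),5,(260,140,400,260))
save('d8c',np.load('pics/side8.npy'),6,(310,170,410,260))
E
```

```text
time: 14.65
tool_pos: [0.4866, 0.1895, 0.1248]
ee_rot: [-1.571, 0.0, -0.001]
wrist_force: [0.3, -0.1, 0.1]
width: 0.0315
[0.48663717 0.18952024 0.12482171]
```

View pics/w8c.png

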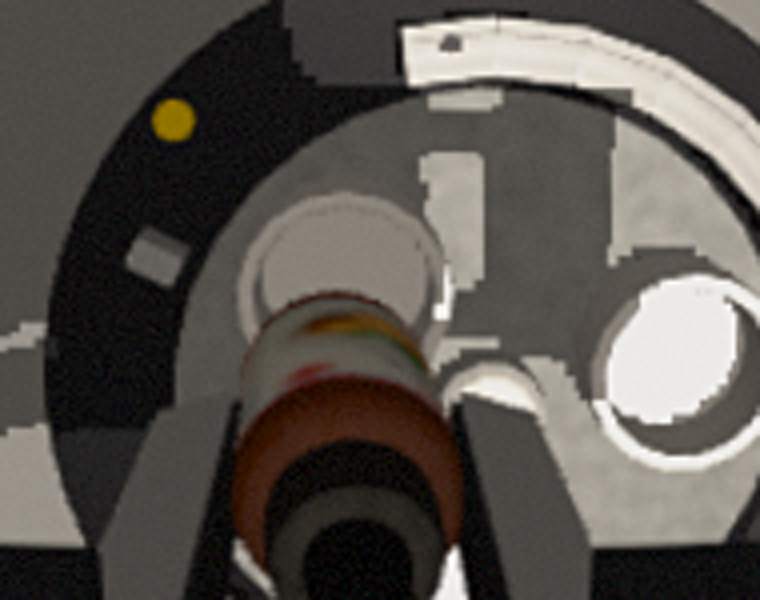

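View pics/s8c.png

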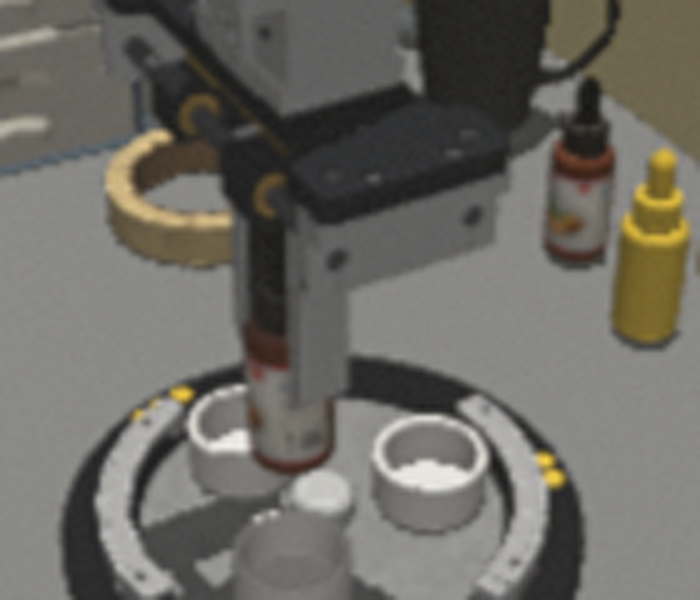

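View pics/d8c.png

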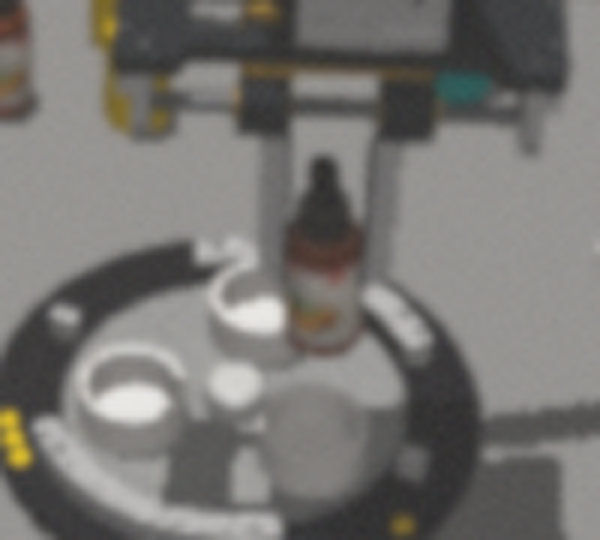

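```bash
cat > e.py <<'E'
from h import *
import json
W={k:np.array(v) for k,v in json.load(open('ci8.json')).items()}; S=camera_info('scene');D=camera_info('side')
print('foot +y edge',plane(W,313.25,202.5,.089,True),'mouth +y edge',plane(W,315.75,177.8,.036,True), 'mouth L/R', plane(W,230+240/4,130+280/4,.036,True),plane(W,230+453/4,130+285/4,.036,True))
print('foot L/R at shoulder', plane(W,230+233/4,130+480/4,.151,True),plane(W,230+462/4,130+480/4,.151,True))
t=np.linspace(0,2*np.pi,200)
for nm,c,z,r in [('foot',(.4866,.1895),.089,.0165),('p1mouth',(.4871,.1907),.036,.0205)]:
    for n,C,o,s in [('scene',S,(260,140),5),('side',D,(310,170),6)]:
        P=np.array([proj(C,[c[0]+r*np.cos(a),c[1]+r*np.sin(a),z]) for a in t]); P=(P-o)*s
        print(nm,n,'min',P.min(0).round(0),'max',P.max(0).round(0))
E
python3 e.py
```

```text
foot +y edge [0.48542035 0.20567017 0.089     ] mouth +y edge [0.48713458 0.21440073 0.036     ] mouth L/R [0.46407863 0.19428387 0.036     ] [0.51178425 0.1931468  0.036     ]
foot L/R at shoulder [0.47249942 0.19525573 0.151     ] [0.5033336  0.19526068 0.151     ]
foot scene min [249. 417.] max [334. 474.]
foot side min [282. 302.] max [359. 355.]
p1mouth scene min [239. 510.] max [341. 581.]
p1mouth side min [267. 383.] max [360. 450.]
```

Foot edges in the scene and side views match a foot at (0.4866,0.1895). The pocket is at (0.4875,0.1906), so I shift 1 mm and lower.

```bash
python3 -m creep '[{"slide":[1,3,1],"roll":0,"grip":1},{"slide":[1,12,1],"roll":0,"grip":1},{"slide":[1,22,1],"roll":0,"grip":1},{"slide":[1,32,1],"roll":0,"grip":1},{"slide":[1,42,1],"roll":0,"grip":1},{"slide":[1,50,1],"roll":0,"grip":1},{"slide":[1,56,1],"roll":0,"grip":1},{"slide":[1,61,1],"roll":0,"grip":1},{"slide":[1,65,1],"roll":0,"grip":1},{"slide":[1,68,1],"roll":0,"grip":1},{"slide":[1,69,1],"roll":0,"grip":1},{"slide":[1,69,1],"roll":0,"grip":1}]'; python3 look.py 9 scene side
python3 - <<'E'
from h import *
save('s9c',np.load('pics/scene9.npy'),5,(260,160,400,280))
save('d9c',np.load('pics/side9.npy'),6,(310,180,410,270))
E
```

```text
time: 15.8
tool_pos: [0.4878, 0.1913, 0.056]
ee_rot: [-1.571, -0.0, 0.0]
wrist_force: [0.4, 1.2, -1.0]
width: 0.0313
{'time': np.float64(15.8), 'tool_pos': array([0.4878, 0.1913, 0.056 ]), 'wrist_force': array([ 0.3537,  1.2369, -1.0075]), 'width': np.float64(0.0313)}
[[ 1.  0. -0.]
 [ 0. -0.  1.]
 [ 0. -1. -0.]]
```

View pics/s9c.png

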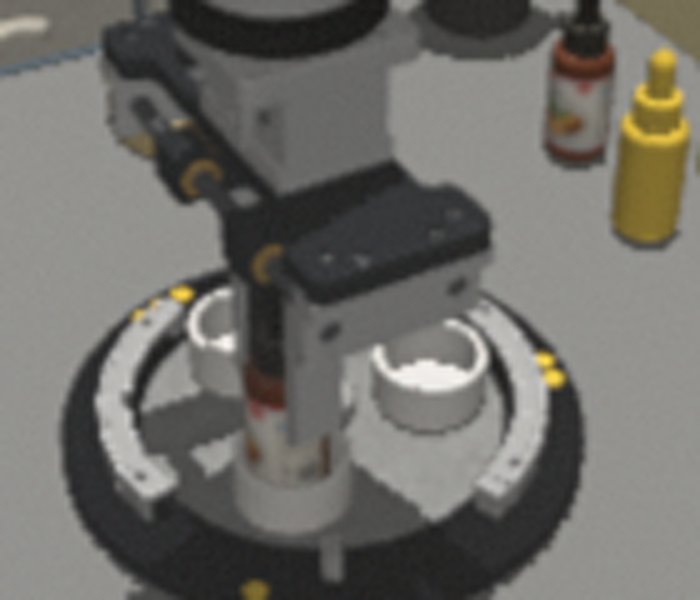

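View pics/d9c.png

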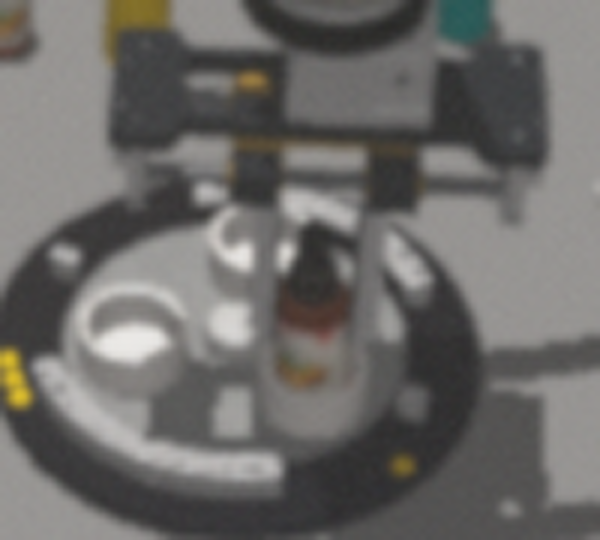

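Both views show the bottle in the one-dot cup. I lower the last ~6 mm until contact.

```bash
python3 -m creep '[{"slide":[0,1,0],"roll":0,"grip":1},{"slide":[0,2,0],"roll":0,"grip":1},{"slide":[0,3,0],"roll":0,"grip":1},{"slide":[0,4,0],"roll":0,"grip":1},{"slide":[0,5,0],"roll":0,"grip":1},{"slide":[0,5,0],"roll":0,"grip":1}]'
```

```text
time: 16.4
tool_pos: [0.4875, 0.1912, 0.0507]
ee_rot: [-1.571, 0.0, -0.0]
wrist_force: [0.1, -1.3, -0.8]
width: 0.0318
```

```bash
python3 -m creep '[{"slide":[0,0.5,0],"roll":0,"grip":1},{"slide":[0,1,0],"roll":0,"grip":1},{"slide":[0,1.5,0],"roll":0,"grip":1},{"slide":[0,1.5,0],"roll":0,"grip":1}]'
```

```text
time: 16.73
tool_pos: [0.4878, 0.1913, 0.0499]
ee_rot: [-1.571, -0.0, -0.0]
wrist_force: [0.1, 0.5, 1.2]
width: 0.0317
```

Contact is at the expected height (0.0498). I open and rise.

```bash
python3 -m creep '[{"slide":[0,0,0],"roll":0,"grip":0.65},{"slide":[0,0,0],"roll":0,"grip":0.6},{"slide":[0,0,0],"roll":0,"grip":0.5},{"slide":[0,0,0],"roll":0,"grip":0.4},{"slide":[0,0,0],"roll":0,"grip":0.35},{"slide":[0,0,0],"roll":0,"grip":0.35},{"slide":[0,0,0],"roll":0,"grip":0.35},{"slide":[0,0,0],"roll":0,"grip":0.35},{"slide":[0,-10,0],"roll":0,"grip":0.35},{"slide":[0,-30,0],"roll":0,"grip":0.35},{"slide":[0,-60,0],"roll":0,"grip":0.35},{"slide":[0,-95,0],"roll":0,"grip":0.35},{"slide":[0,-130,0],"roll":0,"grip":0.35},{"slide":[0,-145,0],"roll":0,"grip":0.35},{"slide":[0,-152,0],"roll":0,"grip":0.35},{"slide":[0,-152,0],"roll":0,"grip":0.35}]'; python3 look.py 10 scene side; python3 to.py 0.6505 -0.0625 0.2019
python3 - <<'E'
from h import *
save('s10c',np.load('pics/scene10.npy'),5,(260,140,400,260))
save('d10c',np.load('pics/side10.npy'),6,(310,180,410,270))
E
```

```text
time: 18.07
tool_pos: [0.4887, 0.1915, 0.2043]
ee_rot: [-1.57, -0.005, 0.0]
wrist_force: [0.1, -0.1, -0.7]
width: 0.0609
{'time': np.float64(18.0667), 'tool_pos': array([0.4887, 0.1915, 0.2043]), 'wrist_force': array([ 0.1096, -0.1268, -0.6832]), 'width': np.float64(0.0609)}
[[ 1.     0.005 -0.   ]
 [ 0.     0.001  1.   ]
 [ 0.005 -1.     0.001]]
slide [ 163.4   -1.6 -253.6] yaw 0.0 pos [0.4871 0.1911 0.2004]
```

View pics/s10c.png

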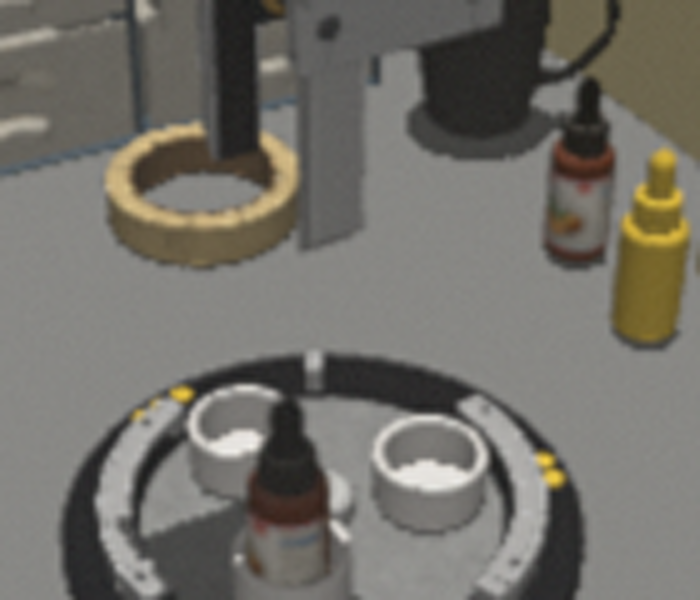

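View pics/d10c.png

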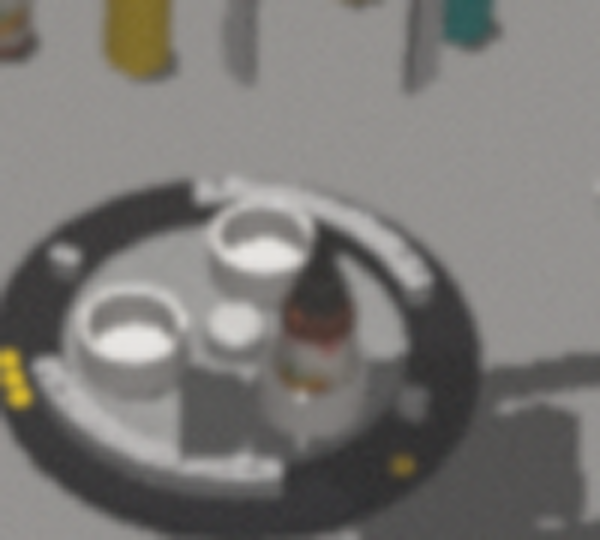

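Bottle a stands upright in the one-dot pocket. Next is bottle b.

```bash
python3 -m creep '[{"slide":[6,0,-9],"roll":0,"grip":0.35},{"slide":[17,0,-26],"roll":0,"grip":0.35},{"slide":[32,0,-50],"roll":0,"grip":0.35},{"slide":[48,0,-75],"roll":0,"grip":0.35},{"slide":[64,0,-100],"roll":0,"grip":0.35},{"slide":[80,0,-125],"roll":0,"grip":0.35},{"slide":[96,0,-150],"roll":0,"grip":0.35},{"slide":[112,0,-175],"roll":0,"grip":0.35},{"slide":[128,0,-200],"roll":0,"grip":0.35},{"slide":[144,0,-225],"roll":0,"grip":0.35},{"slide":[156,0,-243],"roll":0,"grip":0.35},{"slide":[163,0,-254],"roll":0,"grip":0.35},{"slide":[163,0,-254],"roll":0,"grip":0.35},{"slide":[163,0,-254],"roll":0,"grip":0.35},{"slide":[163,0,-254],"roll":0,"grip":0.35}]'; python3 - <<'E'
from h import *
import json
o=robot.get_obs(); ci=camera_info('wrist'); print(o['tool_pos'])
json.dump({k:np.array(v).tolist() for k,v in ci.items()},open('ci11.json','w'))
im=snapshot('wrist'); np.save('pics/wrist11.npy',im); save('wrist11',im,1.25); save('w11c',im,6,(270,150,370,230))
print(np.array(proj(ci,[.6505,-.0645,.062],True)))
E
python3 to.py 0.6505 -0.063 0.036
```

```text
time: 19.42
tool_pos: [0.65, -0.0618, 0.2009]
ee_rot: [-1.57, 0.001, 0.001]
wrist_force: [0.9, -0.5, -0.5]
width: 0.0608
[ 0.65004889 -0.06177214  0.2009337 ]
[315.91609935 195.61152464]
slide [  0.5 165.4  -1.6] yaw 0.08 pos [ 0.6501 -0.0615  0.2014]
```

View pics/wrist11.png

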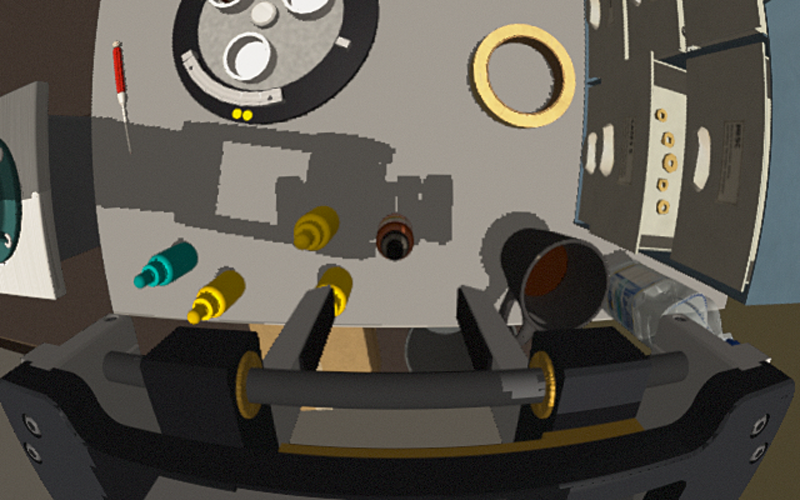

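View pics/w11c.png

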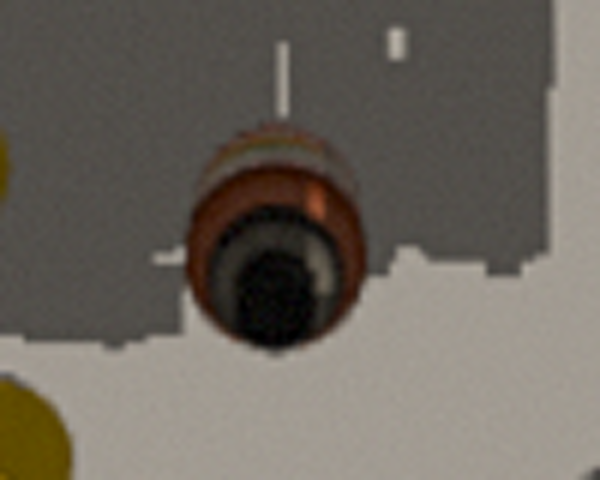

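Bottle b's shoulder is at px (316,193), consistent with y -0.063. Descend and grip.

```bash
python3 -m creep '[{"slide":[0.5,10,-1.3],"roll":0,"grip":0.35},{"slide":[0.5,30,-1.3],"roll":0,"grip":0.35},{"slide":[0.5,55,-1.3],"roll":0,"grip":0.35},{"slide":[0.5,80,-1.3],"roll":0,"grip":0.35},{"slide":[0.5,105,-1.3],"roll":0,"grip":0.35},{"slide":[0.5,130,-1.3],"roll":0,"grip":0.35},{"slide":[0.5,149,-1.3],"roll":0,"grip":0.35},{"slide":[0.5,161,-1.3],"roll":0,"grip":0.35},{"slide":[0.5,165,-1.3],"roll":0,"grip":0.35},{"slide":[0.5,165,-1.3],"roll":0,"grip":0.35},{"slide":[0.5,165,-1.3],"roll":0,"grip":0.6},{"slide":[0.5,165,-1.3],"roll":0,"grip":0.7},{"slide":[0.5,165,-1.3],"roll":0,"grip":0.8},{"slide":[0.5,165,-1.3],"roll":0,"grip":0.9},{"slide":[0.5,165,-1.3],"roll":0,"grip":1},{"slide":[0.5,165,-1.3],"roll":0,"grip":1},{"slide":[0.5,165,-1.3],"roll":0,"grip":1},{"slide":[0.5,165,-1.3],"roll":0,"grip":1},{"slide":[0.5,165,-1.3],"roll":0,"grip":1}]'
```

```text
time: 21.05
tool_pos: [0.6517, -0.0642, 0.0376]
ee_rot: [-1.571, -0.002, -0.0]
wrist_force: [-1.0, 0.3, 5.5]
width: 0.0324
```

```bash
python3 to.py 0.5118 0.1108 0.125; python3 - <<'E'
from h import *
o=robot.get_obs(); print(o['tool_pos'],o['wrist_force'],o['width'])
E
```

```text
slide [-139.8  -87.7  175. ] yaw -0.0 pos [ 0.6517 -0.0642  0.0376]
[ 0.65173547 -0.06419699  0.03755037] [-0.98409374  0.30099274  5.48576505] 0.03236395326236965
```

```bash
python3 -m creep '[{"slide":[0,-2,0],"roll":0,"grip":1},{"slide":[0,-7,0],"roll":0,"grip":1},{"slide":[0,-17,0],"roll":0,"grip":1},{"slide":[0,-33,0],"roll":0,"grip":1},{"slide":[0,-53,0],"roll":0,"grip":1},{"slide":[-5,-72,6],"roll":0,"grip":1},{"slide":[-18,-84,22],"roll":0,"grip":1},{"slide":[-34,-88,42],"roll":0,"grip":1},{"slide":[-50,-88,62],"roll":0,"grip":1},{"slide":[-66,-88,82],"roll":0,"grip":1},{"slide":[-82,-88,102],"roll":0,"grip":1},{"slide":[-98,-88,122],"roll":0,"grip":1},{"slide":[-114,-88,142],"roll":0,"grip":1},{"slide":[-127,-88,159],"roll":0,"grip":1},{"slide":[-136,-88,170],"roll":0,"grip":1},{"slide":[-140,-88,174.5],"roll":0,"grip":1},{"slide":[-140,-88,174.5],"roll":0,"grip":1},{"slide":[-140,-88,174.5],"roll":0,"grip":1},{"slide":[-140,-88,174.5],"roll":0,"grip":1}]'; python3 - <<'E'
from h import *
import json
o=robot.get_obs(); ci=camera_info('wrist'); print(o['tool_pos'])
json.dump({k:np.array(v).tolist() for k,v in ci.items()},open('ci12.json','w'))
for n in ['wrist','scene','side']:
    im=snapshot(n); np.save(f'pics/{n}12.npy',im)
save('w12c',np.load('pics/wrist12.npy'),4,(230,130,420,280))
save('s12c',np.load('pics/scene12.npy'),5,(270,140,410,260))
save('d12c',np.load('pics/side12.npy'),6,(310,150,410,240))
S=camera_info('scene');D=camera_info('side');t=np.linspace(0,2*np.pi,200)
c=o['tool_pos']
for nm,c,z,r in [('foot',c[:2],c[2]-.0376,.0165)]:
    for n,C,of,s in [('scene',S,(270,140),5),('side',D,(310,150),6)]:
        P=np.array([proj(C,[c[0]+r*np.cos(a),c[1]+r*np.sin(a),z]) for a in t]); P=(P-of)*s
        print(nm,n,'min',P.min(0).round(0),'max',P.max(0).round(0))
E
```

```text
time: 22.63
tool_pos: [0.5119, 0.1096, 0.1245]
ee_rot: [-1.571, -0.001, -0.001]
wrist_force: [-1.0, 0.5, -1.8]
width: 0.0323
[0.5119099  0.10964154 0.12453601]
foot scene min [344. 328.] max [424. 377.]
foot side min [230. 302.] max [303. 350.]
```

View pics/w12c.png

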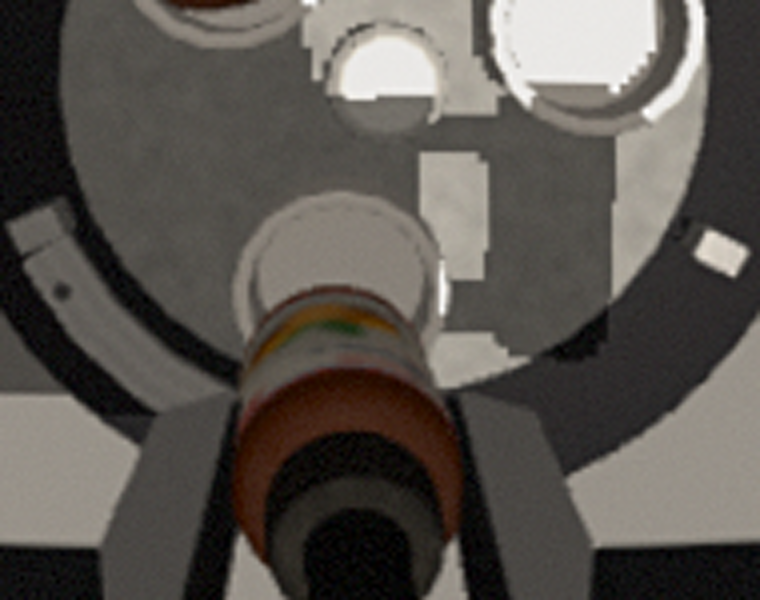

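View pics/s12c.png

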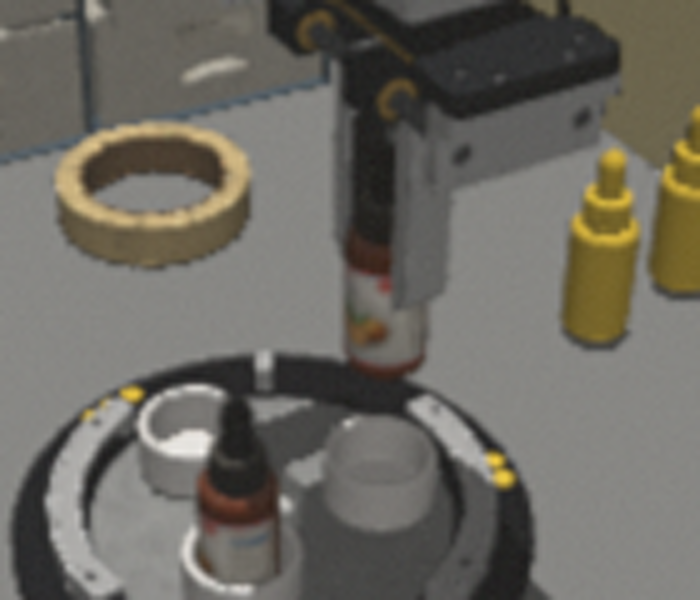

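View pics/d12c.png

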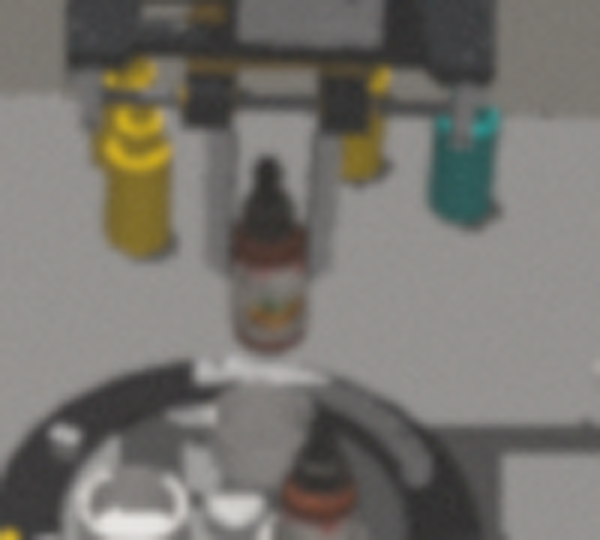

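The view is nearly the same as for the first bottle: mouth 240→233 in crop px and the foot edges as predicted. Shift +1 mm in y and lower.

```bash
python3 -m creep '[{"slide":[0,3,1],"roll":0,"grip":1},{"slide":[0,12,1],"roll":0,"grip":1},{"slide":[0,22,1],"roll":0,"grip":1},{"slide":[0,32,1],"roll":0,"grip":1},{"slide":[0,42,1],"roll":0,"grip":1},{"slide":[0,50,1],"roll":0,"grip":1},{"slide":[0,56,1],"roll":0,"grip":1},{"slide":[0,61,1],"roll":0,"grip":1},{"slide":[0,65,1],"roll":0,"grip":1},{"slide":[0,67,1],"roll":0,"grip":1},{"slide":[0,67,1],"roll":0,"grip":1}]'; python3 look.py 13 scene side
python3 - <<'E'
from h import *
save('s13c',np.load('pics/scene13.npy'),5,(270,160,410,280))
E
```

```text
time: 23.7
tool_pos: [0.5111, 0.1114, 0.0572]
ee_rot: [-1.571, 0.0, 0.0]
wrist_force: [0.2, 0.0, -0.7]
width: 0.032
{'time': np.float64(23.7), 'tool_pos': array([0.5111, 0.1114, 0.0572]), 'wrist_force': array([ 0.2096,  0.0065, -0.6846]), 'width': np.float64(0.032)}
[[ 1. -0. -0.]
 [ 0. -0.  1.]
 [-0. -1. -0.]]
```

View pics/s13c.png

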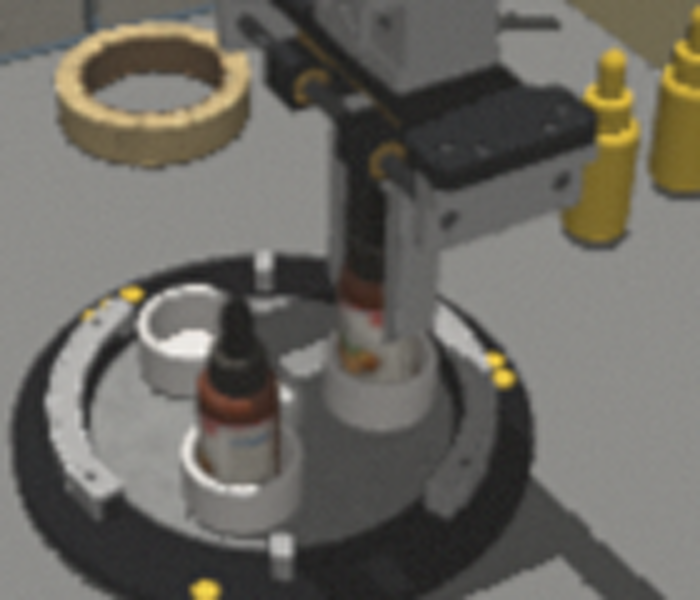

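It is inside the two-dot cup. Lower to contact (expected TCP z ≈ 0.051).

```bash
python3 -m creep '[{"slide":[0,1,0],"roll":0,"grip":1},{"slide":[0,2,0],"roll":0,"grip":1},{"slide":[0,3,0],"roll":0,"grip":1},{"slide":[0,4,0],"roll":0,"grip":1},{"slide":[0,5,0],"roll":0,"grip":1},{"slide":[0,5,0],"roll":0,"grip":1}]';python3 -m creep '[{"slide":[0,0.5,0],"roll":0,"grip":1},{"slide":[0,1,0],"roll":0,"grip":1},{"slide":[0,1,0],"roll":0,"grip":1}]'
```

```text
time: 24.3
tool_pos: [0.511, 0.1114, 0.0522]
ee_rot: [-1.571, 0.0, -0.0]
wrist_force: [0.6, -0.4, -1.7]
width: 0.0319
time: 24.55
tool_pos: [0.5113, 0.1115, 0.0517]
ee_rot: [-1.571, -0.0, 0.0]
wrist_force: [0.6, 0.3, -0.2]
width: 0.0317
```

```bash
python3 -m creep '[{"slide":[0,0.5,0],"roll":0,"grip":1},{"slide":[0,1,0],"roll":0,"grip":1},{"slide":[0,1,0],"roll":0,"grip":1},{"slide":[0,1,0],"roll":0,"grip":1}]'
```

```text
time: 24.88
tool_pos: [0.5113, 0.1115, 0.0515]
ee_rot: [-1.571, -0.001, 0.0]
wrist_force: [-2.3, 0.4, 4.4]
width: 0.0319
```

Contact (4 N). Release and rise.

```bash
python3 -m creep '[{"slide":[0,-0.7,0],"roll":0,"grip":1},{"slide":[0,-0.7,0],"roll":0,"grip":0.65},{"slide":[0,-0.7,0],"roll":0,"grip":0.6},{"slide":[0,-0.7,0],"roll":0,"grip":0.5},{"slide":[0,-0.7,0],"roll":0,"grip":0.4},{"slide":[0,-0.7,0],"roll":0,"grip":0.35},{"slide":[0,-0.7,0],"roll":0,"grip":0.35},{"slide":[0,-0.7,0],"roll":0,"grip":0.35},{"slide":[0,-0.7,0],"roll":0,"grip":0.35},{"slide":[0,-10,0],"roll":0,"grip":0.35},{"slide":[0,-30,0],"roll":0,"grip":0.35},{"slide":[0,-60,0],"roll":0,"grip":0.35},{"slide":[0,-95,0],"roll":0,"grip":0.35},{"slide":[0,-130,0],"roll":0,"grip":0.35},{"slide":[0,-145,0],"roll":0,"grip":0.35},{"slide":[0,-152,0],"roll":0,"grip":0.35},{"slide":[0,-152,0],"roll":0,"grip":0.35},{"slide":[0,-152,0],"roll":0,"grip":0.35}]'; python3 look.py 14 scene side wrist
python3 - <<'E'
from h import *
save('s14c',np.load('pics/scene14.npy'),5,(270,160,410,280))
save('d14c',np.load('pics/side14.npy'),6,(310,170,410,260))
E
```

```text
time: 26.38
tool_pos: [0.5108, 0.1114, 0.2018]
ee_rot: [-1.571, 0.001, -0.0]
wrist_force: [-0.5, -0.7, -0.9]
width: 0.0613
{'time': np.float64(26.3833), 'tool_pos': array([0.5108, 0.1114, 0.2018]), 'wrist_force': array([-0.4543, -0.675 , -0.8968]), 'width': np.float64(0.0613)}
[[ 1.    -0.001  0.   ]
 [-0.    -0.     1.   ]
 [-0.001 -1.    -0.   ]]
```

View pics/s14c.png

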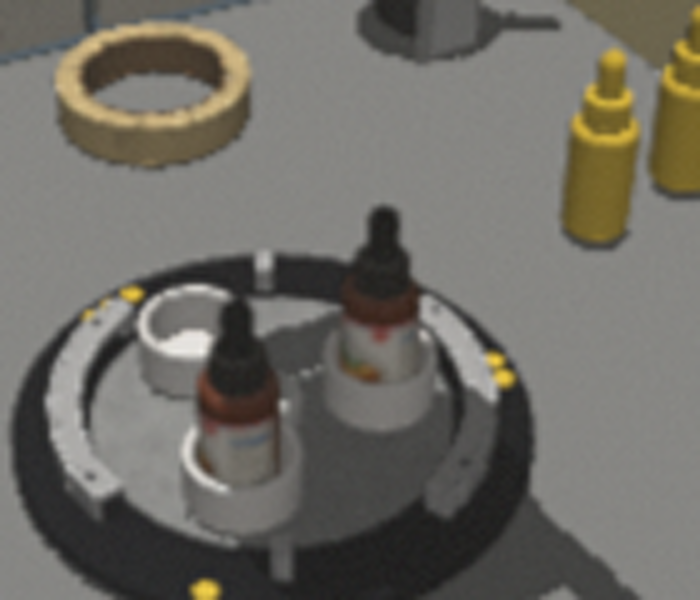

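View pics/d14c.png

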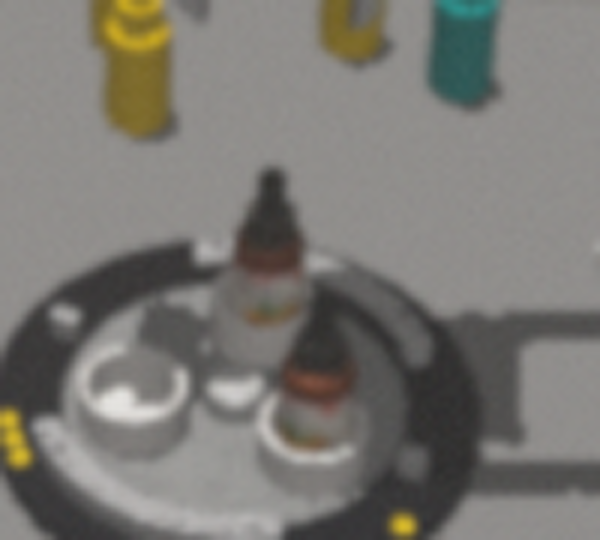

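View pics/side14.png

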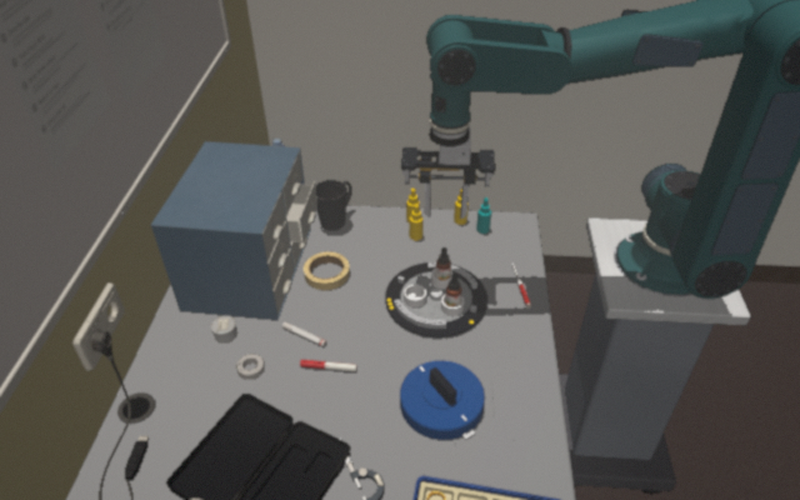

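```bash
python3 - <<'E'
from h import *
S,D=camera_info('scene'),camera_info('side')
sc=lambda u,v:(270+u/5,160+v/5); sd=lambda u,v:(310+u/6,170+v/6)
for n,(a,b) in dict(b_tip=((383,210),(272,172)),a_tip=((237,300),(322,300)),b_sh=((380,305),(270,250)),a_sh=((237,395),(317,372))).items():
    p,e=tri([ray(S,*sc(*a)),ray(D,*sd(*b))]); print(n,p.round(4),np.round(e,4))
# cover marks
s=np.load('pics/scene14.npy');d=np.load('pics/side14.npy')
save('s14v',s,5,(145,245,255,345)); save('d14v',d,6,(310,280,400,355))
E
```

```text
b_tip [0.5104 0.1121 0.11  ] [0.0004 0.0004]
a_tip [0.4875 0.1914 0.1097] [0.0016 0.0016]
b_sh [0.5093 0.1121 0.0618] [0.0003 0.0003]
a_sh [0.4869 0.1915 0.064 ] [0.0003 0.0003]
```

View pics/s14v.png

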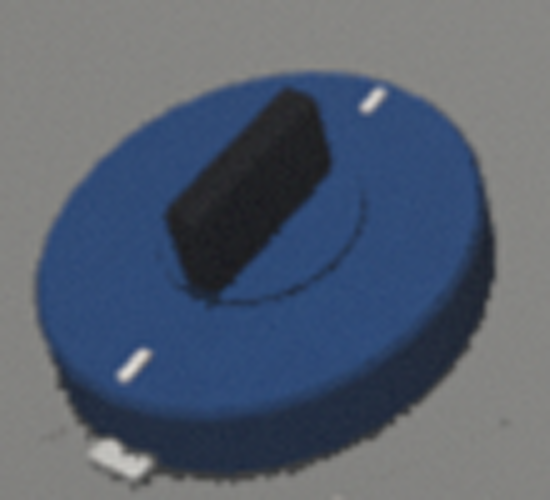

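View pics/d14v.png

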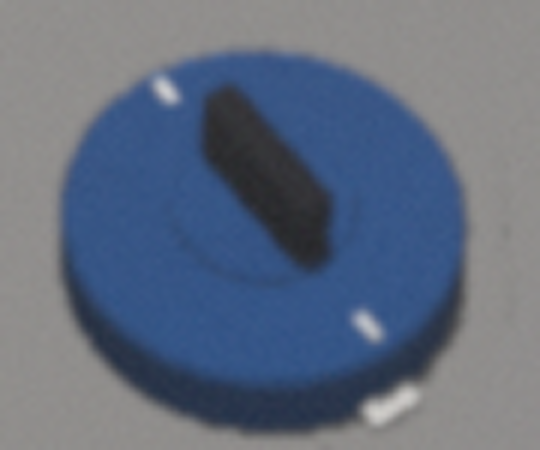

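```bash
python3 - <<'E'
from h import *
S,D=camera_info('scene'),camera_info('side')
sc=lambda u,v:(145+u/5,245+v/5); sd=lambda u,v:(310+u/6,280+v/6)
Q=[]
for a,b in [((374,99),(165,90)),((134,365),(368,325))]:
    p,e=tri([ray(S,*sc(*a)),ray(D,*sd(*b))]); Q.append(p);print(p.round(4),np.round(e,4))
m=np.mean(Q,0);print(m,np.hypot(m[0]-.5223,m[1]-.158), 'tilt',(Q[0][2]-Q[1][2])/np.linalg.norm(Q[0]-Q[1]))
o=robot.get_obs();print(o['tool_pos'],o['time'])
print(ticket.close_job())
E
```

```text
[0.5434 0.3765 0.0319] [0.0001 0.0001]
[0.4622 0.4814 0.0323] [0.0002 0.0002]
[0.50277454 0.42892559 0.03208534] 0.2716282780175582 tilt -0.0034421809160112182
[0.51011604 0.11131593 0.20014733] 26.5333
the job is handed in; nothing more can be done
None
```

The job is handed in at about 26.5 s on the robot's clock (limit 72 s). I turned the cover 85° counter-clockwise, lifted it off and set it down on the clear desk. Then I put one amber bottle in the one-dot pocket, and the other in the two-dot pocket. No verdict is reported.

| Check from two camera views before handing in | Result |
|---|---|
| Cover | Flat: top at about 32 mm (34 mm expected), about 0.003 rad tilt along the line between its marks, 272 mm from the carousel centre |
| Bottle in one-dot pocket | Axis within about 1.5 mm of the pocket centre, tip at 0.110 m as it should be when seated |
| Bottle in two-dot pocket | Axis within about 3 mm of the pocket centre, tip at 0.110 m as it should be when seated |
| Bottle tilt | Both upright, with at most about 1 mm sideways shift from shoulder to tip |
| Three-dot pocket | Empty |
| Mug, tape roll, marker | No movement seen in the pictures; I did not measure them |
| Gripper | Open, TCP at 0.20 m, clear of everything |

- **Camera disagreement:** the wrist camera and the fixed cameras differed by 1 to 3 mm in y for the nearer bottle and the two-dot pocket. That is within the 4 mm play around a bottle in its pocket.
- **Force readings:** the wrist force read 4 to 5.5 N while the fingers closed on the bottles. Both came up cleanly, and no check failed.

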